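Put the cleaned mandrels back in the graded stand

TASK

Four ground mandrels lie in mixed order across the cleaning rack. Move them to the graded stand, so that the row runs in order of length: the shortest in the vees at the narrow end and the longest at the wide end, each lying seated on both its thin ends with its thick body between the two plates. Do not drop any mandrel on the bench, and leave the micrometer, the marker pen and the dusting brush where they are.

Things in the scene. Friction and masses are not known exactly. Their poses are not given: they have to be found in the camera images.
- mandrel_112_mid (a point): Centre of the shortest mandrel, a ground steel shaft lying level, 112 mm long: in the middle a body 16 mm in diameter and 62 mm long, at each end a thinner end 11 mm in diameter and 25 mm long. Its y axis runs along the shaft; both ends are alike. It starts in any place of the cleaning rack. Grip it across the middle from above. About 0.13 kg, plus or minus a quarter.
- mandrel_144_mid (a point): Centre of the second shortest mandrel, a ground steel shaft lying level, 144 mm long: in the middle a body 19 mm in diameter and 94 mm long, at each end a thinner end 13 mm in diameter and 25 mm long. Its y axis runs along the shaft; both ends are alike. It starts in any place of the cleaning rack. Grip it across the middle from above. About 0.26 kg, plus or minus a quarter.
- mandrel_176_mid (a point): Centre of the second longest mandrel, a ground steel shaft lying level, 176 mm long: in the middle a body 22 mm in diameter and 126 mm long, at each end a thinner end 15 mm in diameter and 25 mm long. Its y axis runs along the shaft; both ends are alike. It starts in any place of the cleaning rack. Grip it across the middle from above. About 0.44 kg, plus or minus a quarter.
- mandrel_208_mid (a point): Centre of the longest mandrel, a ground steel shaft lying level, 208 mm long: in the middle a body 25 mm in diameter and 158 mm long, at each end a thinner end 17 mm in diameter and 25 mm long. Its y axis runs along the shaft; both ends are alike. It starts in any place of the cleaning rack. Grip it across the middle from above. About 0.69 kg, plus or minus a quarter.
- graded_stand: Fixed tapering wood board, 248 x 116 to 224 mm, top 14 mm up, with 4 pairs of steel vee plates (8 mm thick, tops at 58 mm). Origin: board's middle on the bench; x runs along the row to the wide end, mandrels lie along y. Places at x = -96, -32, 32, 96 mm; plates 78, 110, 142, 174 mm apart inside, so a body fits between with 8 mm to spare at each end. Axis of a seated mandrel 52 mm above the bench.
- cleaning_rack: Fixed drip tray 272 x 130 x 14 mm with two notched blue plastic rails (8 mm thick, 38 mm apart inside, tops at 54 mm). Origin: tray's middle on the bench; x along the row. The mandrels' bodies lie along y in the notches at x = -96, -32, 32, 96 mm, in any order, axes 49 to 56 mm above the bench. Between the rails are only the tray floor, 3 mm up, and tie rods midway between notches, 15 mm up.
- micrometer: Bystander: outside micrometer lying on the bench behind the racks, 65 x 140 x 17 mm; origin under its middle. Leave it alone.
- marker_pen: Bystander: red and white marker pen lying to the left of the racks, 17 x 135 x 16 mm; origin under its middle. Leave it alone.
- dust_brush: Bystander: flat wooden dusting brush lying to the right of the racks, 30 x 168 x 10 mm; origin under its middle. Leave it alone.

How it is judged:
By the outcome, as a careful person would: the job done as asked, in the order asked, and still so for the second after the job is handed in, with the robot touching nothing.
It also fails if it takes over 118 s, if anything falls off the work surface, if the arm or the gripper's body presses on something with over 40 N, if the wrist force passes 120 N, or if a joint passes its speed limit or range.

ROBOT

A 6-joint arm with a two-finger parallel gripper is mounted at the origin on a cart in front of the work surface, level with it; the furniture and walls round the work are solid. World frame = base frame: x ahead of the robot, y to its left, z up, the work surface at z = 0. Lengths are in m, angles in rad, forces in N, time in s.
With the tool pointing down it reaches from about 0.425 to 0.95 m from the base axis. Payload 14.7 kg.
Tool frame: the origin (TCP) lies between the finger pads; the fingertips stand 14 mm ahead of it and the grasp point (between the pads) lies 5 mm behind it (nose_length is the distance from the TCP to the fingertips, in m); z points along the fingers, y is the line along which they close (so a half turn about z gives the same grasp; the last joint's range is limited). The gripper opens to 85 mm and grips with 20 to 120 N. Pads are 22 mm wide; open, the fingers measure 114 mm over their backs; the gripper's body (76 mm by 85 mm) begins 54 mm behind the grasp point. The pads swing forward as they close: fully open they stand 13 mm farther back than shut.
Start: joints at [1.226, 0.48, 1.596, -0, 1.065, -0.047], TCP at [0.191, 0.621, 0.245] pointing down, gripper open.
Joint ranges: [-2.75, 2.75], [-0.82, 2.05], [0.23, 2.67], [-1.56, 4.7], [0.09, 2.69], [-2.92, 2.92]. Speed limits (rad/s): [1.89, 1.89, 2.39, 3.01, 3.01, 3.01].

INTERFACE

Orientations are given as [roll, pitch, yaw] about the fixed x, y, z axes, in that order (R = Rz(yaw) Ry(pitch) Rx(roll)).
In Python, from station import get_state, get_image, hand_in, find_in, masks_of, place_of, nose_length gives the robot as it stands.
- The arm moves only by the tool step_arm, never from a script. Its argument "series" is a list of rows, each an object of numbers: "claw": the opening, from 0 (shut) to 1 (fully open); "dx", "dy", "dz": the shift along the tool's x, y, z in units of 0.03 m (1.0 is 0.03 m); "ax", "ay", "az": the turn, a rotation vector about the tool's x, y, z in units of pi rad (1.0 is pi rad). In form: [{"claw": .., "dx": .., "dy": .., "dz": .., "ax": .., "ay": .., "az": ..}, ...]. A call has exactly 5 rows; each row shifts and turns the commanded pose from where the row before left it, along the tool's axes as they then stand; what a row does not reach is not made up. A row lasts 1/8 s, in which the tool goes at most 62.5 mm and 10.7 degrees, less where a joint would pass 70% of its speed; a pose out of reach is approached as far as the arm can. A call with a number of a shift or a turn outside -1 to 1 is refused whole. A call with a gripper value outside its range is refused whole. The fingers move at their own pace and stop on an object; "grip_force" is the grip in N (left out, the last holds). Time passes only in rows, so rows that do not move let the fingers close, or fill a call up. It gives the time, the measured TCP pose, the force, the opening and the grip force at its end, in the units of the state.
- get_state(): the state, without advancing time (a new reading comes with each control period).
- get_image(name): name is "scene" or "top" or "wrist"; returns a dict with "image" (384x512x3 uint8, red, green, blue), "intrinsics" (3x3 intrinsics, pixels), "xyz" and "attitude" of the camera in the world; the wrist camera has in their place "mount" (4x4, takes a point from camera to tool coordinates, whose origin is the TCP and whose axes are the flange's). Camera axes: x right, y down, z forward; pixel columns grow to the right and rows downward; lengths in m; the calibration is good to about 2 mm. A picture is of the moment at which its call begins: read the wrist's pose just before it. There is no depth.
- hand_in(): hands the job in; it is judged then, once.
Trained networks look in the newest picture that a camera, given by its name, has taken for a name from the list of things; names that differ only in an ending like _2 or _b are one class to them, and where a whole thing is asked for, a point or a joint stands for the part that bears it (a point fixed in the world has none). Each returns a list of dicts, best first, with "p" (0 to 1); they miss things now and then, are a little off and sometimes report something else, mostly with a low value. They report only what shows in the picture. A call takes as long as a camera call.
- find_in(camera, query): "bbox" ([left, top, right, bottom] in pixels, round what is visible of it).
- masks_of(camera, query): "mask" (384x512 bool, what is visible of it) and "bbox" ([left, top, right, bottom] in pixels, round what is visible of it).
- place_of(camera, query): "position" ([row, column] in pixels: a listed point, or the origin of a listed thing).
The state is a dict: "time_s": time; "q": joint angles; "joint_vel": joint speeds; "joint_efforts": joint torques, N m; "ee_pos": TCP position; "orientation": TCP orientation; "contact_force": force on the tool from outside, world axes, zero at the start; "wrist_torque": the same for the moment, N m; "opening": finger opening in m; "finger_force": force on a finger pad.
Only numpy, scipy, OpenCV 4.12 (cv2) and the standard library are available. Lean on these libraries where they do the work, as an engineer would, in place of code of your own. Each camera call takes 0.05 s, during which the arm holds its last target. There are 200 camera calls.

## Working session

There is one attempt and no reset: what is moved stays moved. The work goes in short steps, Python scripts to look and compute and a tool call to move; the robot and the scene stay as the last step left them, time stands still between calls to the robot, and variables do not carry over. Pictures are saved under pics/ and viewed, at most 14 in all, crops included, and the job is handed in when it is done.

Besides the shell and the picture viewer there is one more tool, called after "Emit:" by a JSON object that holds its "op" and its "data", one argument or row to a line. step_arm: Moves the arm, as the interface text tells. Its arguments: {"type":"object","properties":{"series":{"type":"array"},"grip_force":{"type":"number"}},"required":["series"]}

```bash
ls; mkdir -p pics; cat > h.py <<'E'
import numpy as np, cv2
from scipy.spatial.transform import Rotation as R
from station import *
def cam(name):
    s=get_state(); d=get_image(name); K=np.array(d["intrinsics"])
    if name=="wrist":
        M=np.array(d["mount"]); T=np.eye(4); T[:3,:3]=R.from_euler('xyz',s["orientation"]).as_matrix(); T[:3,3]=s["ee_pos"]
        T=T@M
    else:
        T=np.eye(4); a=np.array(d["attitude"]); T[:3,:3]=a if a.shape==(3,3) else R.from_euler('xyz',a).as_matrix(); T[:3,3]=d["xyz"]
    return d["image"],K,T
def ray(K,T,row,col,z):
    v=T[:3,:3]@np.linalg.inv(K)@[col,row,1]; return T[:3,3]+v*(z-T[2,3])/v[2]
def proj(K,T,p):
    c=T[:3,:3].T@(np.array(p)-T[:3,3]); u=K@c; return u[:2]/u[2]
def save(im,n): cv2.imwrite("pics/"+n,im[:,:,::-1])
E
python3 - <<'E'
from h import *
s=get_state(); print(s); print(nose_length)
N=[("mandrel_%d_mid"%k,.052) for k in(112,144,176,208)]+[("graded_stand",0),("cleaning_rack",0),("micrometer",0),("marker_pen",0),("dust_brush",0)]
for c in("scene","top"):
    im,K,T=cam(c); save(im,c+"0.png"); print(c,T.round(3).tolist(),K[0,0])
    for n,z in N:
        for r in place_of(c,n)[:2]: print(n,round(r["p"],2),np.round(r["position"]),ray(K,T,*r["position"],z).round(4))
E
```

```text
pics
{'time_s': 0.0, 'q': array([ 1.22640981e+00,  4.80835939e-01,  1.59687342e+00,  1.27257259e-06,
        1.06508410e+00, -4.65826785e-02]), 'joint_vel': array([ 0.00039802, -0.00126427, -0.00038032,  0.0007905 , -0.00015808,
       -0.00183815]), 'joint_efforts': array([-3.09166226e-04, -9.50651836e+01, -4.30188882e+01,  1.53853540e-05,
        1.24826375e-02, -3.29796137e-05]), 'ee_pos': array([0.19056048, 0.62102998, 0.24466988]), 'orientation': array([-3.14039320e+00, -5.70279962e-05,  2.84378817e+00]), 'contact_force': array([1.36780782, 0.85402644, 1.16950315]), 'wrist_torque': array([ 0.00077997, -0.01030917, -0.02891737]), 'finger_force': 0.0, 'opening': 0.08490067115682445}
0.014
scene [[0.897, -0.322, 0.303, 0.227], [-0.441, -0.674, 0.592, -0.863], [0.014, -0.665, -0.747, 1.059], [0.0, 0.0, 0.0, 1.0]] 409.8606455929994
mandrel_112_mid 0.61 [165. 198.] [0.5371 0.1101 0.052 ]
mandrel_144_mid 0.65 [174. 195.] [0.5118 0.0742 0.052 ]
mandrel_144_mid 0.51 [165. 163.] [0.4288 0.1648 0.052 ]
mandrel_176_mid 0.81 [167. 216.] [0.5923 0.0746 0.052 ]
mandrel_208_mid 0.84 [166. 180.]
[... 594 characters left out ...]
1.167], [0.0, 0.0, 0.0, 1.0]] 362.81584596118347
mandrel_112_mid 0.63 [214. 202.] [0.5426 0.1037 0.052 ]
mandrel_144_mid 0.68 [250. 178.] [0.4342 0.1759 0.052 ]
mandrel_144_mid 0.4 [195. 214.] [0.6002 0.0653 0.052 ]
mandrel_176_mid 0.88 [194. 213.] [0.6036 0.0677 0.052 ]
mandrel_208_mid 0.76 [228. 188.] [0.5011 0.1473 0.052 ]
graded_stand 0.71 [221. 329.] [ 0.5099 -0.2968  0.    ]
cleaning_rack 0.8 [224. 198.] [0.5115 0.1244 0.    ]
cleaning_rack 0.48 [144. 233.] [0.7682 0.0073 0.    ]
micrometer 0.53 [145. 237.] [ 0.7632 -0.0066  0.    ]
marker_pen 0.71 [246. 128.] [0.4475 0.3499 0.    ]
dust_brush 0.59 [231. 386.] [ 0.4742 -0.4765  0.    ]
dust_brush 0.46 [194. 210.] [0.6083 0.083  0.    ]
```

View pics/top0.png

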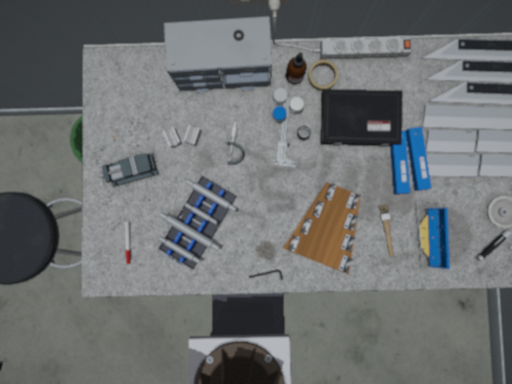

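View pics/scene0.png

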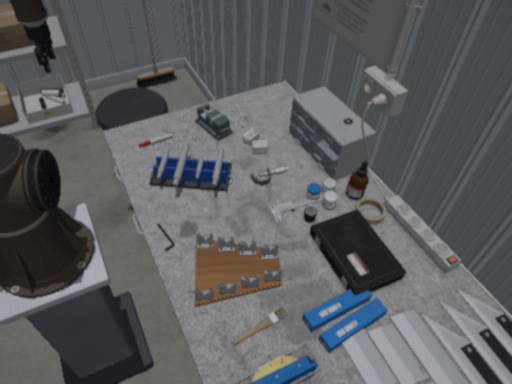

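The top view shows the rack at about (198,222), with shafts at (213,193), (207,213), (192,230) and (180,253). The stand is at about (325,228), with its wide end nearest the robot (row ~255). I'll refine these by mask fitting and check the wrist mount.

```bash
cat >> h.py <<'E'
def axis_fit(c,K,T,n,z):
    """ends and middle of a shaft's mask, at height z"""
    m=masks_of(c,n)
    if not m: return None
    P=np.argwhere(m[0]["mask"]); W=np.array([ray(K,T,r,q,z)[:2] for r,q in P])
    (cx,cy),sz,a=cv2.minAreaRect(W.astype(np.float32)*1000)
    u,s,v=np.linalg.svd(W-W.mean(0),full_matrices=False); d=v[0]*np.sign(v[0][0])
    return m[0]["p"],np.round([cx,cy],1),np.round(sorted(sz),1),round(np.degrees(np.arctan2(d[1],d[0])),1)
E
python3 - <<'E'
from h import *
im,K,T=cam("wrist"); print((np.linalg.inv(np.array(get_image("wrist")["mount"]))).round(3).tolist(), np.array(get_image("wrist")["mount"]).round(3).tolist(),K[0,0])
for c in("top","scene"):
    im,K,T=cam(c)
    for n in (112,144,176,208): print(c,n,axis_fit(c,K,T,"mandrel_%d_mid"%n,.056))
    for n,z in(("cleaning_rack",.02),("graded_stand",.014)): print(n,axis_fit(c,K,T,n,z))
im,K,T=cam("top")
a=cv2.resize(im[170:285,150:370],None,fx=3.6,fy=3.6,interpolation=cv2.INTER_CUBIC); save(a,"crop.png")
E
```

```text
[[0.001, 1.0, 0.002, 0.0], [-0.957, 0.001, -0.289, 0.032], [-0.289, -0.001, 0.957, 0.145], [0.0, 0.0, 0.0, 1.0]] [[0.001, -0.957, -0.289, 0.072], [1.0, 0.001, -0.001, -0.0], [0.002, -0.289, 0.957, -0.13], [0.0, 0.0, 0.0, 1.0]] 291.36268396543085
top 112 (0.73, array([546. , 106.4]), array([ 17.7, 110.3]), np.float64(58.1))
top 144 (0.55, array([437.3, 174. ]), array([ 19.1, 142.8]), np.float64(58.2))
top 176 (0.63, array([601.9,  75.1]), array([ 21. , 172.6]), np.float64(58.6))
top 208 (0.79, array([494.1, 142.8]), array([ 28.6, 206.8]), np.float64(58.3))
cleaning_rack (0.58, array([517.2, 124.8]), array([131.2, 283.1]), np.float64(-32.8))
graded_stand (0.82, array([ 503.6, -291.8]), array([219.3, 250.4]), np.float64(-23.6))
scene 112 (0.67, array([540.7, 101.9]), array([ 15.3, 108.2]), np.float64(57.8))
scene 144 (0.46, array([431.5, 171.5]), array([ 19. , 149.4]), np.float64(58.9))
scene 176 (0.74, array([594.7,  73. ]), array([ 24.1, 176.3]), np.float64(58.5))
scene 208 (0.8, array([489.3, 146.4]), array([ 24.4, 209.4]), np.float64(58.2))
cleaning_rack (0.81, array([512.6, 117.3]), array([144.8, 289.2]), np.float64(-33.0))
graded_stand (0.94, array([ 499.1, -288.8]), array([240.9, 252.6]), np.float64(-21.2))
```

View pics/crop.png

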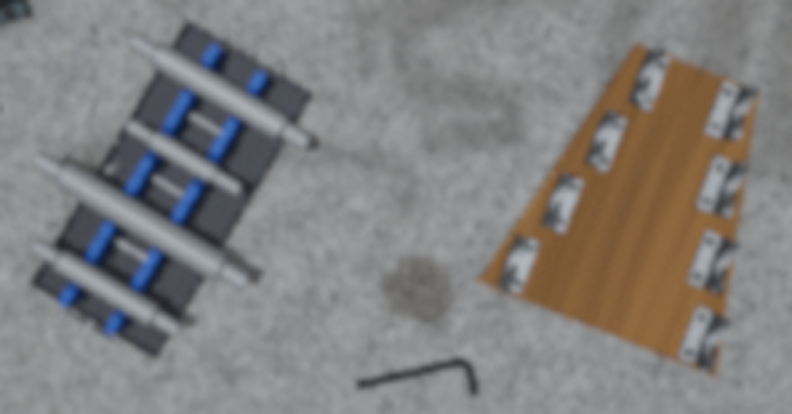

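The crop shows the mandrels from far to near as 176, 112, 208, 144. The stand's board corners are at crop pixels (638,45), (758,92), (715,375) and (482,282). Now I'll fit the stand pose from the plates and board.

```bash
python3 - <<'E'
from h import *
from scipy.optimize import least_squares
im,K,T=cam("top")
off=lambda p:np.array(p)/3.6+[150,170]-.36
# order: narrow-left(image), narrow-right, wide-right, wide-left
C=[off(p) for p in((638,45),(758,92),(715,375),(482,282))]
m=masks_of("top","graded_stand")[0]["mask"].astype(np.uint8)
hsv=cv2.cvtColor(im,cv2.COLOR_RGB2HSV)
cn=max(cv2.findContours(m,0,2)[0],key=cv2.contourArea); print(cv2.approxPolyDP(cn,6,True)[:,0].tolist())
W=np.array([ray(K,T,p[1],p[0],.014)[:2] for p in C]); print(W.round(4).tolist())
# local x to the wide end (toward robot): left in image = world +y; z up => local y = rot90(x) ~ (-x cross) 
B=np.array([[-.124,-.058],[-.124,.058],[.124,.112],[.124,-.112]])
for t0 in (np.pi-.4,):
  f=lambda v:(W-(B@np.array([[np.cos(v[2]),np.sin(v[2])],[-np.sin(v[2]),np.cos(v[2])]])+v[:2])).ravel()
  r=least_squares(f,[.5,-.29,t0]); print(r.x,np.degrees(r.x[2]),(r.fun*1000).round(1))
  x=r.x; u=np.array([np.cos(x[2]),np.sin(x[2])]); 
  for k in(-96,-32,32,96): print(k,(x[:2]+u*k/1000).round(4))
# vee plate inspection: tops centres in the crop (z=.055)
L=[(650,80),(606,142),(565,204),(520,264)]; Rr=[(730,110),(722,185),(712,260),(704,335)]
for a,b in zip(L,Rr):
  p,q=[ray(K,T,*off(t)[::-1],.05)[:2] for t in(a,b)]; print(((p+q)/2).round(4),np.linalg.norm(p-q).round(4),np.degrees(np.arctan2(*(p-q)[::-1])).round(1))
E
```

```text
[[326, 182], [283, 247], [348, 272], [360, 195]]
[[0.6346, -0.2907], [0.5905, -0.3948], [0.345, -0.3472], [0.4299, -0.147]]
[ 0.50000948 -0.294934    2.74005372] 156.99351407513166 [-2.2 -0.7 -1.   2.   2.9  2.3  0.2 -3.6]
-96 [ 0.5884 -0.3325]
-32 [ 0.5295 -0.3074]
32 [ 0.4706 -0.2824]
96 [ 0.4116 -0.2574]
[ 0.5876 -0.327 ] 0.0725 67.9
[ 0.5298 -0.3026] 0.1047 68.2
[ 0.4723 -0.2788] 0.1327 67.8
[ 0.4161 -0.2543] 0.1658 67.6
```

Emit:
{"op": "step_arm", "data": {
  "series": [
    {"claw": 0.6, "dx": 0, "dy": 0, "dz": 0, "ax": 0, "ay": 0, "az": 0.058},
    {"claw": 0.6, "dx": 0, "dy": 0, "dz": 0, "ax": 0, "ay": 0, "az": 0.058},
    {"claw": 0.6, "dx": 0, "dy": 0, "dz": 0, "ax": 0, "ay": 0, "az": 0.058},
    {"claw": 0.6, "dx": 0, "dy": 0, "dz": 0, "ax": 0, "ay": 0, "az": 0.058},
    {"claw": 0.6, "dx": 0, "dy": 0, "dz": 0, "ax": 0, "ay": 0, "az": 0.058}
  ]
}}

```text
time_s: 2.62
ee_pos: [0.1907, 0.6214, 0.2453]
orientation: [3.142, 0.0, 1.927]
contact_force: [0.3, -0.5, 0.6]
opening: 0.0514
finger_force: 0.0
```

Emit:
{"op": "step_arm", "data": {
  "series": [
    {"claw": 0.6, "dx": 0, "dy": 0, "dz": 0, "ax": 0, "ay": 0, "az": 0.058},
    {"claw": 0.6, "dx": 0, "dy": 0, "dz": 0, "ax": 0, "ay": 0, "az": 0.058},
    {"claw": 0.6, "dx": 0, "dy": 0, "dz": 0, "ax": 0, "ay": 0, "az": 0.058},
    {"claw": 0.6, "dx": 0, "dy": 0, "dz": 0, "ax": 0, "ay": 0, "az": 0.058},
    {"claw": 0.6, "dx": 0, "dy": 0, "dz": 0, "ax": 0, "ay": 0, "az": 0.058}
  ]
}}

```text
time_s: 3.25
ee_pos: [0.1907, 0.6214, 0.2453]
orientation: [3.142, 0.0, 1.016]
contact_force: [-0.6, 0.3, 0.7]
opening: 0.0513
finger_force: 0.0
```

Emit:
{"op": "step_arm", "data": {
  "series": [
    {"claw": 0.6, "dx": -0.42, "dy": 0.9, "dz": 0, "ax": 0, "ay": 0, "az": 0},
    {"claw": 0.6, "dx": -0.42, "dy": 0.9, "dz": 0, "ax": 0, "ay": 0, "az": 0},
    {"claw": 0.6, "dx": -0.42, "dy": 0.9, "dz": 0, "ax": 0, "ay": 0, "az": 0},
    {"claw": 0.6, "dx": -0.42, "dy": 0.9, "dz": 0, "ax": 0, "ay": 0, "az": 0},
    {"claw": 0.6, "dx": -0.42, "dy": 0.9, "dz": 0, "ax": 0, "ay": 0, "az": 0}
  ]
}}

```text
time_s: 3.88
ee_pos: [0.2734, 0.4964, 0.2454]
orientation: [3.142, -0.0, 1.022]
contact_force: [0.4, 0.8, 0.6]
opening: 0.0513
finger_force: 0.0
```

Emit:
{"op": "step_arm", "data": {
  "series": [
    {"claw": 0.6, "dx": -0.42, "dy": 0.9, "dz": 0, "ax": 0, "ay": 0, "az": 0},
    {"claw": 0.6, "dx": -0.42, "dy": 0.9, "dz": 0, "ax": 0, "ay": 0, "az": 0},
    {"claw": 0.6, "dx": -0.42, "dy": 0.9, "dz": 0, "ax": 0, "ay": 0, "az": 0},
    {"claw": 0.6, "dx": -0.42, "dy": 0.9, "dz": 0, "ax": 0, "ay": 0, "az": 0},
    {"claw": 0.6, "dx": -0.42, "dy": 0.9, "dz": 0, "ax": 0, "ay": 0, "az": 0}
  ]
}}

```text
time_s: 4.5
ee_pos: [0.3557, 0.3722, 0.2454]
orientation: [3.142, -0.0, 1.022]
contact_force: [1.2, -0.7, 0.9]
opening: 0.0513
finger_force: 0.0
```

Emit:
{"op": "step_arm", "data": {
  "series": [
    {"claw": 0.6, "dx": -0.42, "dy": 0.9, "dz": 0, "ax": 0, "ay": 0, "az": 0},
    {"claw": 0.6, "dx": -0.42, "dy": 0.9, "dz": 0, "ax": 0, "ay": 0, "az": 0},
    {"claw": 0.6, "dx": -0.42, "dy": 0.9, "dz": 0, "ax": 0, "ay": 0, "az": 0},
    {"claw": 0.6, "dx": -0.42, "dy": 0.9, "dz": 0, "ax": 0, "ay": 0, "az": 0},
    {"claw": 0.6, "dx": -0.42, "dy": 0.9, "dz": 0, "ax": 0, "ay": 0, "az": 0}
  ]
}}

```text
time_s: 5.12
ee_pos: [0.438, 0.248, 0.2454]
orientation: [3.141, -0.0, 1.022]
contact_force: [0.1, 0.4, 0.8]
opening: 0.0507
finger_force: 0.0
```

Emit:
{"op": "step_arm", "data": {
  "series": [
    {"claw": 0.6, "dx": -0.42, "dy": 0.9, "dz": 0, "ax": 0, "ay": 0, "az": 0},
    {"claw": 0.6, "dx": -0.42, "dy": 0.9, "dz": 0, "ax": 0, "ay": 0, "az": 0},
    {"claw": 0.6, "dx": -0.42, "dy": 0.9, "dz": 0, "ax": 0, "ay": 0, "az": 0},
    {"claw": 0.6, "dx": -0.42, "dy": 0.9, "dz": 0, "ax": 0, "ay": 0, "az": 0},
    {"claw": 0.6, "dx": 0, "dy": 0, "dz": 0, "ax": 0, "ay": 0, "az": 0}
  ]
}}

```text
time_s: 5.75
ee_pos: [0.5043, 0.1481, 0.2453]
orientation: [3.141, -0.0, 1.02]
contact_force: [-0.7, 0.6, -0.1]
opening: 0.0514
finger_force: 0.0
```

```bash
cat >> h.py <<'E'
def go(x,y,z,yaw):
    """shift in the tool's axes (units of 0.03 m) after turning first by az (units of pi)"""
    s=get_state(); A=R.from_euler('xyz',s["orientation"]); B=R.from_euler('xyz',[np.pi,0,np.radians(yaw)])
    return "turn",np.round((A.inv()*B).as_rotvec()/np.pi,4),"shift",np.round(B.inv().apply(np.array([x,y,z])-s["ee_pos"])/.03,2)
def pose():
    s=get_state(); print(round(s["time_s"],2),np.round(s["ee_pos"],4),np.degrees(s["orientation"]).round(2),"F",np.round(s["contact_force"],1),"op",round(s["opening"],4),s["finger_force"])
E
python3 - <<'E'
from h import *
pose(); im,K,T=cam("wrist"); save(im,"w1.png")
for n,r in ((112,8),(144,9.5),(176,11),(208,12.5)): print(n,axis_fit("wrist",K,T,"mandrel_%d_mid"%n,.0525+r/1000*.3), [ (round(q["p"],2),ray(K,T,*q["position"],.0525)[:2].round(4)) for q in place_of("wrist","mandrel_%d_mid"%n)[:2]])
E
```

```text
5.75 [0.5043 0.1481 0.2453] [ 1.7997e+02 -1.0000e-02  5.8420e+01] F [-0.7  0.6 -0.1] op 0.0514 0.0
112 (0.6, array([543.6, 105.4]), array([ 16. , 112.3]), np.float64(58.5)) [(0.72, array([0.5443, 0.1077]))]
144 (0.94, array([438. , 176.2]), array([ 19.2, 129.8]), np.float64(58.1)) [(0.82, array([0.4376, 0.1703]))]
176 (0.73, array([598.3,  71.3]), array([ 23.3, 177.6]), np.float64(58.5)) [(0.85, array([0.6009, 0.0697])), (0.66, array([0.4357, 0.1705]))]
208 (0.58, array([488.6, 138.1]), array([ 25.6, 212.2]), np.float64(58.4)) [(0.79, array([0.4863, 0.1421]))]
```

View pics/w1.png

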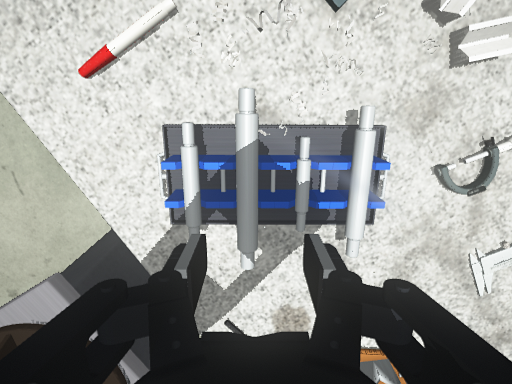

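The wrist view agrees with the row fit: shafts at columns 190, 247, 303 and 362, evenly 64 mm apart. I'll descend on the 208 first.

Emit:
{"op": "step_arm", "data": {
  "series": [
    {"claw": 0.6, "dx": -0.18, "dy": -0.09, "dz": 1, "ax": 0, "ay": 0, "az": 0},
    {"claw": 0.6, "dx": -0.18, "dy": -0.09, "dz": 1, "ax": 0, "ay": 0, "az": 0},
    {"claw": 0.6, "dx": -0.18, "dy": -0.09, "dz": 1, "ax": 0, "ay": 0, "az": 0},
    {"claw": 0.6, "dx": 0, "dy": 0, "dz": 1, "ax": 0, "ay": 0, "az": 0},
    {"claw": 0.6, "dx": 0, "dy": 0, "dz": 0, "ax": 0, "ay": 0, "az": 0}
  ]
}}

```text
time_s: 6.82
ee_pos: [0.4866, 0.1397, 0.1239]
orientation: [-3.139, 0.003, 1.022]
contact_force: [-0.6, 0.4, -0.6]
opening: 0.0516
finger_force: 0.0
```

```bash
python3 - <<'E'
from h import *
pose(); print(go(.4889,.1387,.050,58.3)); im,K,T=cam("wrist"); save(im,"w2.png")
print(axis_fit("wrist",K,T,"mandrel_208_mid",.056))
E
```

```text
6.83 [0.4866 0.1397 0.1239] [-1.7985e+02  1.4000e-01  5.8550e+01] F [-0.6  0.4 -0.6] op 0.0516 0.0
('turn', array([-0.0008,  0.0008,  0.0014]), 'shift', array([0.01, 0.08, 2.46]))
(0.89, array([488.7, 137.3]), array([ 25.1, 216. ]), np.float64(58.3))
```

View pics/w2.png

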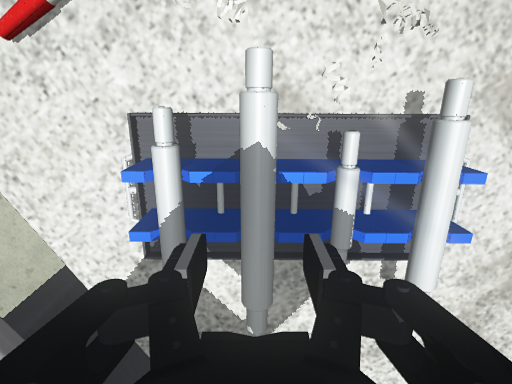

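The 208 shaft at column 258 is centred between the fingers (columns 205 and 305). Continuing down to grip and lift.

Emit:
{"op": "step_arm", "data": {
  "series": [
    {"claw": 0.6, "dx": 0, "dy": 0.08, "dz": 0.8, "ax": 0, "ay": 0, "az": 0},
    {"claw": 0.6, "dx": 0, "dy": 0, "dz": 0.8, "ax": 0, "ay": 0, "az": 0},
    {"claw": 0.6, "dx": 0, "dy": 0, "dz": 0.5, "ax": 0, "ay": 0, "az": 0},
    {"claw": 0.6, "dx": 0, "dy": 0, "dz": 0.35, "ax": 0, "ay": 0, "az": 0},
    {"claw": 0.6, "dx": 0, "dy": 0, "dz": 0, "ax": 0, "ay": 0, "az": 0}
  ]
}}

```text
time_s: 7.55
ee_pos: [0.4899, 0.1386, 0.0517]
orientation: [-3.141, 0.0, 1.022]
contact_force: [-0.1, 0.0, 0.6]
opening: 0.0512
finger_force: 0.0
```

Emit:
{"op": "step_arm", "data": {
  "series": [
    {"claw": 0.1, "dx": 0, "dy": 0, "dz": 0, "ax": 0, "ay": 0, "az": 0},
    {"claw": 0.1, "dx": 0, "dy": 0, "dz": 0, "ax": 0, "ay": 0, "az": 0},
    {"claw": 0.1, "dx": 0, "dy": 0, "dz": 0, "ax": 0, "ay": 0, "az": 0},
    {"claw": 0.1, "dx": 0, "dy": 0, "dz": 0, "ax": 0, "ay": 0, "az": 0},
    {"claw": 0.1, "dx": 0, "dy": 0, "dz": 0, "ax": 0, "ay": 0, "az": 0}
  ],
  "grip_force": 70
}}

```text
time_s: 8.18
ee_pos: [0.4888, 0.1393, 0.0525]
orientation: [-3.14, 0.0, 1.021]
contact_force: [-11.0, 13.7, 12.8]
opening: 0.0229
finger_force: 67.9
```

Emit:
{"op": "step_arm", "data": {
  "series": [
    {"claw": 0.1, "dx": 0, "dy": 0, "dz": -0.3, "ax": 0, "ay": 0, "az": 0},
    {"claw": 0.1, "dx": 0, "dy": 0, "dz": -0.7, "ax": 0, "ay": 0, "az": 0},
    {"claw": 0.1, "dx": 0, "dy": 0, "dz": -1, "ax": 0, "ay": 0, "az": 0},
    {"claw": 0.1, "dx": 0, "dy": 0, "dz": -1, "ax": 0, "ay": 0, "az": 0},
    {"claw": 0.1, "dx": 0, "dy": 0, "dz": -0.5, "ax": 0, "ay": 0, "az": 0}
  ]
}}

```text
time_s: 8.8
ee_pos: [0.4906, 0.1386, 0.1585]
orientation: [3.14, -0.001, 1.022]
contact_force: [0.5, -0.2, -7.5]
opening: 0.023
finger_force: 69.8
```

```bash
python3 - <<'E'
from h import *
pose(); print(go(.4116,-.2574,.16,67)); im,K,T=cam("wrist"); save(im,"w3.png")
E
```

```text
8.8 [0.4906 0.1386 0.1585] [ 1.7991e+02 -8.0000e-02  5.8530e+01] F [ 0.5 -0.2 -7.5] op 0.023 69.828622341156
('turn', array([ 0.0005, -0.0004, -0.047 ]), 'shift', array([-13.18,   2.74,  -0.05]))
```

View pics/w3.png

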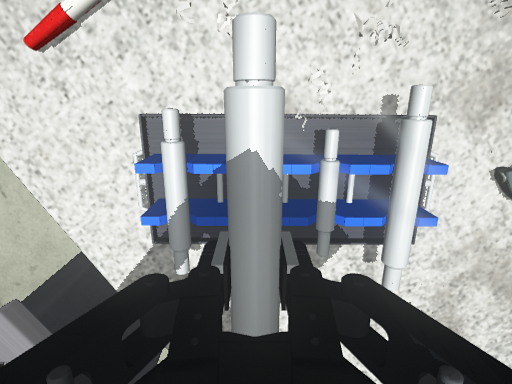

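The 208 is held straight, but the 23 mm opening and the upward force suggest the pads grip above the equator. I'll set it back in its notch and regrip 8 mm lower.

Emit:
{"op": "step_arm", "data": {
  "series": [
    {"claw": 0.1, "dx": 0, "dy": 0, "dz": 1, "ax": 0, "ay": 0, "az": 0},
    {"claw": 0.1, "dx": 0, "dy": 0, "dz": 1, "ax": 0, "ay": 0, "az": 0},
    {"claw": 0.1, "dx": 0, "dy": 0, "dz": 0.9, "ax": 0, "ay": 0, "az": 0},
    {"claw": 0.1, "dx": 0, "dy": 0, "dz": 0.55, "ax": 0, "ay": 0, "az": 0},
    {"claw": 0.1, "dx": 0, "dy": 0, "dz": 0, "ax": 0, "ay": 0, "az": 0}
  ]
}}

```text
time_s: 9.48
ee_pos: [0.4891, 0.1385, 0.052]
orientation: [-3.14, 0.002, 1.022]
contact_force: [0.6, -0.3, -6.2]
opening: 0.0228
finger_force: 74.3
```

Emit:
{"op": "step_arm", "data": {
  "series": [
    {"claw": 0.6, "dx": 0, "dy": 0, "dz": 0, "ax": 0, "ay": 0, "az": 0},
    {"claw": 0.6, "dx": 0, "dy": 0, "dz": 0, "ax": 0, "ay": 0, "az": 0},
    {"claw": 0.6, "dx": 0, "dy": 0, "dz": 0.15, "ax": 0, "ay": 0, "az": 0},
    {"claw": 0.6, "dx": 0, "dy": 0, "dz": 0.15, "ax": 0, "ay": 0, "az": 0},
    {"claw": 0.6, "dx": 0, "dy": 0, "dz": 0, "ax": 0, "ay": 0, "az": 0}
  ]
}}

```text
time_s: 10.1
ee_pos: [0.4898, 0.1385, 0.0439]
orientation: [-3.141, 0.0, 1.022]
contact_force: [0.9, 0.0, -0.7]
opening: 0.0514
finger_force: 0.0
```

Emit:
{"op": "step_arm", "data": {
  "series": [
    {"claw": 0.1, "dx": 0, "dy": 0, "dz": 0, "ax": 0, "ay": 0, "az": 0},
    {"claw": 0.1, "dx": 0, "dy": 0, "dz": 0, "ax": 0, "ay": 0, "az": 0},
    {"claw": 0.1, "dx": 0, "dy": 0, "dz": 0, "ax": 0, "ay": 0, "az": 0},
    {"claw": 0.1, "dx": 0, "dy": 0, "dz": 0, "ax": 0, "ay": 0, "az": 0},
    {"claw": 0.1, "dx": 0, "dy": 0, "dz": 0, "ax": 0, "ay": 0, "az": 0}
  ]
}}

```text
time_s: 10.72
ee_pos: [0.4885, 0.139, 0.0444]
orientation: [-3.14, 0.001, 1.021]
contact_force: [-9.2, 10.0, 9.9]
opening: 0.0232
finger_force: 68.0
```

Emit:
{"op": "step_arm", "data": {
  "series": [
    {"claw": 0.1, "dx": 0, "dy": 0, "dz": -0.3, "ax": 0, "ay": 0, "az": 0},
    {"claw": 0.1, "dx": 0, "dy": 0, "dz": -0.7, "ax": 0, "ay": 0, "az": 0},
    {"claw": 0.1, "dx": 0, "dy": 0, "dz": -1, "ax": 0, "ay": 0, "az": 0},
    {"claw": 0.1, "dx": 0, "dy": 0, "dz": -1, "ax": 0, "ay": 0, "az": 0},
    {"claw": 0.1, "dx": 0, "dy": 0, "dz": -0.7, "ax": 0, "ay": 0, "az": 0}
  ]
}}

```text
time_s: 11.35
ee_pos: [0.4901, 0.1385, 0.1567]
orientation: [3.141, -0.0, 1.022]
contact_force: [0.4, 0.3, -6.6]
opening: 0.0231
finger_force: 69.3
```

Emit:
{"op": "step_arm", "data": {
  "series": [
    {"claw": 0.1, "dx": -0.5, "dy": 0.1, "dz": 0, "ax": 0, "ay": 0, "az": 0},
    {"claw": 0.1, "dx": -0.9, "dy": 0.2, "dz": 0, "ax": 0, "ay": 0, "az": 0},
    {"claw": 0.1, "dx": -0.9, "dy": 0.2, "dz": 0, "ax": 0, "ay": 0, "az": 0},
    {"claw": 0.1, "dx": -0.9, "dy": 0.2, "dz": 0, "ax": 0, "ay": 0, "az": 0},
    {"claw": 0.1, "dx": -0.9, "dy": 0.2, "dz": 0, "ax": 0, "ay": 0, "az": 0}
  ]
}}

```text
time_s: 11.98
ee_pos: [0.4473, 0.0182, 0.1544]
orientation: [-3.14, 0.001, 1.022]
contact_force: [0.7, -0.4, -6.8]
opening: 0.0234
finger_force: 69.5
```

Emit:
{"op": "step_arm", "data": {
  "series": [
    {"claw": 0.1, "dx": -0.9, "dy": 0.2, "dz": 0, "ax": 0, "ay": 0, "az": 0},
    {"claw": 0.1, "dx": -0.9, "dy": 0.2, "dz": 0, "ax": 0, "ay": 0, "az": -0.012},
    {"claw": 0.1, "dx": -0.9, "dy": 0.2, "dz": 0, "ax": 0, "ay": 0, "az": -0.012},
    {"claw": 0.1, "dx": -0.9, "dy": 0.2, "dz": 0, "ax": 0, "ay": 0, "az": -0.012},
    {"claw": 0.1, "dx": -0.9, "dy": 0.2, "dz": 0, "ax": 0, "ay": 0, "az": -0.012}
  ]
}}

```text
time_s: 12.6
ee_pos: [0.4083, -0.114, 0.1545]
orientation: [-3.14, 0.0, 1.174]
contact_force: [0.7, -0.1, -7.1]
opening: 0.0236
finger_force: 69.5
```

Emit:
{"op": "step_arm", "data": {
  "series": [
    {"claw": 0.1, "dx": -0.9, "dy": 0.2, "dz": 0, "ax": 0, "ay": 0, "az": 0},
    {"claw": 0.1, "dx": -0.8, "dy": 0.2, "dz": 0, "ax": 0, "ay": 0, "az": 0},
    {"claw": 0.1, "dx": -0.6, "dy": 0.1, "dz": 0, "ax": 0, "ay": 0, "az": 0},
    {"claw": 0.1, "dx": -0.3, "dy": 0.1, "dz": 0, "ax": 0, "ay": 0, "az": 0},
    {"claw": 0.1, "dx": 0, "dy": 0, "dz": 0, "ax": 0, "ay": 0, "az": 0}
  ]
}}

```text
time_s: 13.22
ee_pos: [0.3958, -0.1921, 0.1549]
orientation: [-3.141, -0.0, 1.171]
contact_force: [0.1, 0.4, -6.3]
opening: 0.0234
finger_force: 69.5
```

```bash
python3 - <<'E'
from h import *
pose(); print(go(.4116,-.2574,.12,67)); im,K,T=cam("wrist"); save(im,"w4.png")
E
```

```text
13.22 [ 0.3958 -0.1921  0.1549] [-179.96   -0.     67.11] F [ 0.1  0.4 -6.3] op 0.0234 69.45815920829773
('turn', array([-0.0002, -0.    ,  0.0006]), 'shift', array([-1.8 ,  1.34,  1.16]))
```

View pics/w4.png

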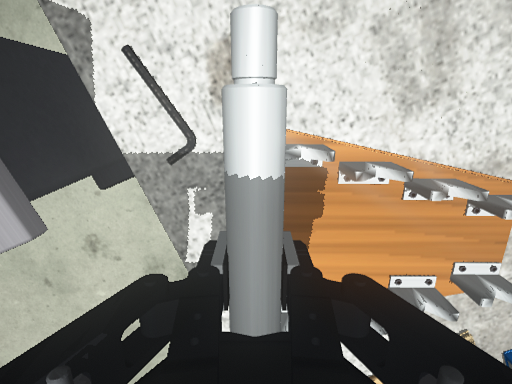

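The wrist view shows the stand's far-side plates at about (310,155), (375,172), (445,190) and (495,208); the yaw looks aligned. Closing in on the wide place.

Emit:
{"op": "step_arm", "data": {
  "series": [
    {"claw": 0.1, "dx": -0.5, "dy": 0.4, "dz": 0, "ax": 0, "ay": 0, "az": 0},
    {"claw": 0.1, "dx": -0.5, "dy": 0.4, "dz": 0, "ax": 0, "ay": 0, "az": 0},
    {"claw": 0.1, "dx": -0.4, "dy": 0.4, "dz": 0, "ax": 0, "ay": 0, "az": 0},
    {"claw": 0.1, "dx": -0.35, "dy": 0.2, "dz": 0.3, "ax": 0, "ay": 0, "az": 0},
    {"claw": 0.1, "dx": 0, "dy": 0, "dz": 0, "ax": 0, "ay": 0, "az": 0}
  ]
}}

```text
time_s: 13.9
ee_pos: [0.4142, -0.2571, 0.1453]
orientation: [-3.14, -0.0, 1.171]
contact_force: [-0.3, 0.9, -6.7]
opening: 0.0229
finger_force: 69.3
```

```bash
python3 - <<'E'
from h import *
pose(); im,K,T=cam("wrist")
for th in (157,158):
  u=np.array([np.cos(np.radians(th)),np.sin(np.radians(th))]); v=np.array([-u[1],u[0]])
  c=np.array([.501,-.2935]); col=(255,0,0) if th==157 else (0,255,0)
  if th==158: c=c+u*0
  for x,g in zip((-96,-32,32,96),(78,110,142,174)):
    for s in(1,-1):
      # outline of plate top, at vee bottom and plate footprint
      for y in (g/2,g/2+8):
        p=[proj(K,T,[*(c+u*(x+a)/1000+v*s*y/1000),.058]) for a in(-12,12)]
        if th==157: cv2.line(im,*[tuple(int(t) for t in q) for q in p],col,1)
save(cv2.resize(im,(800,600),interpolation=cv2.INTER_CUBIC),"w5.png")
E
```

```text
13.9 [ 0.4142 -0.2571  0.1453] [-1.7992e+02 -2.0000e-02  6.7120e+01] F [-0.3  0.9 -6.7] op 0.0229 69.31023359298706
```

View pics/w5.png

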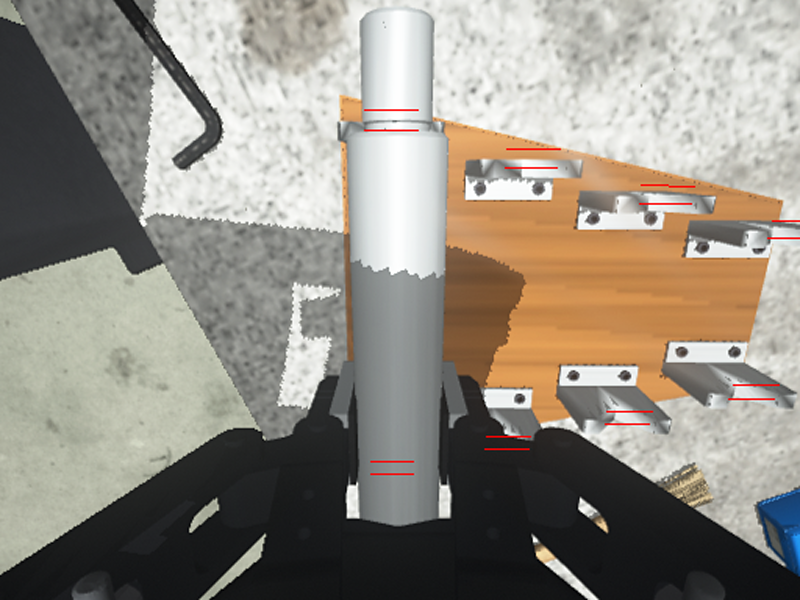

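The overlay roughly matches the plates but sits a few mm too far up and right in the image. I'll zoom in to read the plate corners.

```bash
python3 - <<'E'
from h import *
im,K,T=cam("wrist"); a=cv2.resize(im[60:285,212:512],None,fx=2.66,fy=2.66,interpolation=cv2.INTER_CUBIC)
save(a,"w6.png"); np.savez("w6.npz",K=K,T=T)
E
```

```text
(no output)
```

View pics/w6.png

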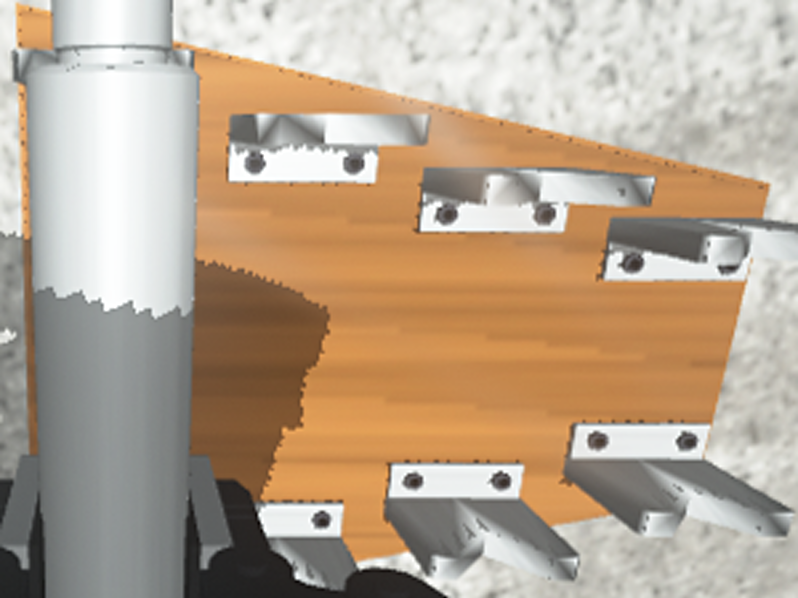

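The zoom shows foot screws at: place 3 upper (255,162) and (354,162); place 2 upper (447,214) and (545,214); place 1 upper (632,263) and (728,265); place 2 lower (413,481) and (502,481); place 1 lower (597,440) and (687,440). Fitting the stand pose to these.

```bash
python3 - <<'E'
from h import *
from scipy.optimize import least_squares
d=np.load("w6.npz"); K,T=d["K"],d["T"]
S=[(32,-1,71,[(255,162),(354,162)]),(-32,-1,55,[(447,214),(545,214)]),(-96,-1,39,[(632,263),(728,265)]),(-32,1,55,[(413,481),(502,481)]),(-96,1,39,[(597,440),(687,440)])]
# visible plate-top corners: right outer edge upper 3,2 ; board edge corner (769,184) z .014
for z in(.014,.018):
  W=[];L=[]
  for x,s,g,ps in S:
    for k,p in enumerate(ps):
      q=np.array(p)/2.66+[212,60]-.31
      W.append(ray(K,T,q[1],q[0],z)[:2]); L.append((x,s,g,k))
  W=np.array(W)
  def f(v):
    u=np.array([np.cos(v[2]),np.sin(v[2])]); n=np.array([-u[1],u[0]])
    # images left screw is nearer the wide end
    M=np.array([v[:2]+u*(x/1000+(1 if k==0 else -1)*v[4])+n*s*(g/1000-v[3]) for x,s,g,k in L])
    return (W-M).ravel()
  r=least_squares(f,[.5,-.295,2.74,.01,.015]); v=r.x
  print(z,v.round(4),np.degrees(v[2]).round(2),"rms mm",(1000*np.sqrt(np.mean(r.fun**2))).round(2),(r.fun*1000).round(1))
  u=np.array([np.cos(v[2]),np.sin(v[2])])
  for k in(-96,-32,32,96): print(k,(v[:2]+u*k/1000).round(4))
  print(ray(K,T,184/2.66+60,769/2.66+212,.014).round(4), "corner model",(v[:2]-u*.124-np.array([-u[1],u[0]])*.058).round(4))
# where is the held shaft: body shoulder upper at crop row ~68, col 112 (z axis ~ tcp+.008)
s=get_state()
for zz in(.145,.155): print(zz,ray(K,T,68/2.66+60,112/2.66+212,zz+.0)[:2].round(4))
print(s["ee_pos"])
E
```

```text
0.014 [ 0.5008 -0.2998  2.7414  0.0061  0.0164] 157.07 rms mm 0.7 [-0.8  1.2 -1.1  1.3 -0.1  0.  -0.1  0.1  0.6 -0.8  0.4 -1.3 -0.5 -0.2
 -0.2 -0.2  0.9 -0.1  0.9 -0. ]
-96 [ 0.5892 -0.3371]
-32 [ 0.5303 -0.3122]
32 [ 0.4713 -0.2873]
96 [ 0.4124 -0.2624]
[ 0.635  -0.2928  0.014 ] corner model [ 0.6376 -0.2946]
0.018 [ 0.4993 -0.2977  2.739   0.0068  0.0161] 156.93 rms mm 0.25 [-0.   0.3 -0.2  0.6 -0.1 -0.1 -0.   0.1 -0.  -0.1 -0.2 -0.6 -0.1 -0.3
  0.1 -0.2  0.2  0.1  0.3  0.2]
-96 [ 0.5876 -0.3353]
-32 [ 0.5287 -0.3103]
32 [ 0.4698 -0.2852]
96 [ 0.411  -0.2601]
[ 0.635  -0.2928  0.014 ] corner model [ 0.6361 -0.293 ]
0.145 [ 0.4464 -0.1824]
0.155 [ 0.4462 -0.1829]
[ 0.41403443 -0.25620318  0.14580716]
```

The screw fit has an rms of 0.25 mm, so the stand centre is (0.4993, -0.297) at 156.9°, and the held shaft is centred in the gripper to about 1.5 mm. Lowering.

Emit:
{"op": "step_arm", "data": {
  "series": [
    {"claw": 0.1, "dx": -0.14, "dy": -0.05, "dz": 0.8, "ax": 0, "ay": 0, "az": 0},
    {"claw": 0.1, "dx": 0, "dy": 0, "dz": 0.9, "ax": 0, "ay": 0, "az": 0},
    {"claw": 0.1, "dx": 0, "dy": 0, "dz": 0.8, "ax": 0, "ay": 0, "az": 0},
    {"claw": 0.1, "dx": 0, "dy": 0, "dz": 0.5, "ax": 0, "ay": 0, "az": 0},
    {"claw": 0.1, "dx": 0, "dy": 0, "dz": 0, "ax": 0, "ay": 0, "az": 0}
  ]
}}

```text
time_s: 14.62
ee_pos: [0.4112, -0.2593, 0.0557]
orientation: [-3.14, -0.0, 1.173]
contact_force: [0.0, -0.2, -6.8]
opening: 0.0232
finger_force: 69.3
```

Emit:
{"op": "step_arm", "data": {
  "series": [
    {"claw": 0.1, "dx": 0, "dy": 0, "dz": 0.1, "ax": 0, "ay": 0, "az": 0},
    {"claw": 0.1, "dx": 0, "dy": 0, "dz": 0.1, "ax": 0, "ay": 0, "az": 0},
    {"claw": 0.1, "dx": 0, "dy": 0, "dz": 0, "ax": 0, "ay": 0, "az": 0},
    {"claw": 0.1, "dx": 0, "dy": 0, "dz": 0, "ax": 0, "ay": 0, "az": 0},
    {"claw": 0.1, "dx": 0, "dy": 0, "dz": 0, "ax": 0, "ay": 0, "az": 0}
  ]
}}

```text
time_s: 15.25
ee_pos: [0.4117, -0.2599, 0.0505]
orientation: [3.141, 0.0, 1.172]
contact_force: [-0.5, -0.1, -7.0]
opening: 0.0231
finger_force: 69.3
```

Emit:
{"op": "step_arm", "data": {
  "series": [
    {"claw": 0.1, "dx": 0, "dy": 0, "dz": 0.1, "ax": 0, "ay": 0, "az": 0},
    {"claw": 0.1, "dx": 0, "dy": 0, "dz": 0, "ax": 0, "ay": 0, "az": 0},
    {"claw": 0.1, "dx": 0, "dy": 0, "dz": 0, "ax": 0, "ay": 0, "az": 0},
    {"claw": 0.1, "dx": 0, "dy": 0, "dz": 0.05, "ax": 0, "ay": 0, "az": 0},
    {"claw": 0.1, "dx": 0, "dy": 0, "dz": 0, "ax": 0, "ay": 0, "az": 0}
  ]
}}

```text
time_s: 15.88
ee_pos: [0.4116, -0.2598, 0.0457]
orientation: [-3.141, -0.0, 1.172]
contact_force: [0.6, -0.0, -6.9]
opening: 0.0235
finger_force: 69.3
```

Emit:
{"op": "step_arm", "data": {
  "series": [
    {"claw": 0.1, "dx": 0, "dy": 0, "dz": 0.05, "ax": 0, "ay": 0, "az": 0},
    {"claw": 0.1, "dx": 0, "dy": 0, "dz": 0, "ax": 0, "ay": 0, "az": 0},
    {"claw": 0.1, "dx": 0, "dy": 0, "dz": 0, "ax": 0, "ay": 0, "az": 0},
    {"claw": 0.1, "dx": 0, "dy": 0, "dz": 0, "ax": 0, "ay": 0, "az": 0},
    {"claw": 0.1, "dx": 0, "dy": 0, "dz": 0, "ax": 0, "ay": 0, "az": 0}
  ]
}}

```text
time_s: 16.5
ee_pos: [0.4116, -0.2598, 0.0443]
orientation: [3.142, 0.0, 1.172]
contact_force: [0.2, -0.9, -7.2]
opening: 0.0232
finger_force: 69.3
```

Emit:
{"op": "step_arm", "data": {
  "series": [
    {"claw": 0.1, "dx": 0, "dy": 0, "dz": 0.07, "ax": 0, "ay": 0, "az": 0},
    {"claw": 0.1, "dx": 0, "dy": 0, "dz": 0, "ax": 0, "ay": 0, "az": 0},
    {"claw": 0.1, "dx": 0, "dy": 0, "dz": 0, "ax": 0, "ay": 0, "az": 0},
    {"claw": 0.1, "dx": 0, "dy": 0, "dz": 0, "ax": 0, "ay": 0, "az": 0},
    {"claw": 0.1, "dx": 0, "dy": 0, "dz": 0, "ax": 0, "ay": 0, "az": 0}
  ]
}}

```text
time_s: 17.12
ee_pos: [0.4108, -0.2594, 0.0424]
orientation: [-3.14, -0.0, 1.172]
contact_force: [-6.4, 0.9, 5.9]
opening: 0.0229
finger_force: 70.9
```

Emit:
{"op": "step_arm", "data": {
  "series": [
    {"claw": 0.1, "dx": 0, "dy": 0, "dz": 0.05, "ax": 0, "ay": 0, "az": 0},
    {"claw": 0.1, "dx": 0, "dy": 0, "dz": 0, "ax": 0, "ay": 0, "az": 0},
    {"claw": 0.1, "dx": 0, "dy": 0, "dz": 0, "ax": 0, "ay": 0, "az": 0},
    {"claw": 0.1, "dx": 0, "dy": 0, "dz": 0, "ax": 0, "ay": 0, "az": 0},
    {"claw": 0.1, "dx": 0, "dy": 0, "dz": 0, "ax": 0, "ay": 0, "az": 0}
  ]
}}

```text
time_s: 17.75
ee_pos: [0.4103, -0.2592, 0.0414]
orientation: [-3.14, -0.0, 1.173]
contact_force: [-13.7, 3.3, 28.0]
opening: 0.023
finger_force: 73.0
```

Contact at TCP z ≈ 0.042: seated. Releasing and rising.

Emit:
{"op": "step_arm", "data": {
  "series": [
    {"claw": 0.3, "dx": 0, "dy": 0, "dz": 0, "ax": 0, "ay": 0, "az": 0},
    {"claw": 0.5, "dx": 0, "dy": 0, "dz": 0, "ax": 0, "ay": 0, "az": 0},
    {"claw": 0.55, "dx": 0, "dy": 0, "dz": 0, "ax": 0, "ay": 0, "az": 0},
    {"claw": 0.55, "dx": 0, "dy": 0, "dz": 0, "ax": 0, "ay": 0, "az": 0},
    {"claw": 0.55, "dx": 0, "dy": 0, "dz": -0.4, "ax": 0, "ay": 0, "az": 0}
  ]
}}

```text
time_s: 18.38
ee_pos: [0.4113, -0.2596, 0.0526]
orientation: [-3.14, -0.0, 1.173]
contact_force: [0.7, -0.2, 0.6]
opening: 0.0471
finger_force: 0.0
```

Emit:
{"op": "step_arm", "data": {
  "series": [
    {"claw": 0.55, "dx": 0, "dy": 0, "dz": -0.8, "ax": 0, "ay": 0, "az": 0},
    {"claw": 0.55, "dx": 0, "dy": 0, "dz": -1, "ax": 0, "ay": 0, "az": 0},
    {"claw": 0.55, "dx": 0, "dy": 0, "dz": -1, "ax": 0, "ay": 0, "az": 0},
    {"claw": 0.55, "dx": 0, "dy": 0, "dz": -1, "ax": 0, "ay": 0, "az": 0},
    {"claw": 0.55, "dx": 0, "dy": 0, "dz": 0, "ax": 0, "ay": 0, "az": 0}
  ]
}}

```text
time_s: 19.0
ee_pos: [0.4127, -0.2606, 0.1694]
orientation: [3.137, 0.001, 1.173]
contact_force: [0.6, 0.6, -0.1]
opening: 0.047
finger_force: 0.0
```

```bash
python3 - <<'E'
from h import *
pose(); im,K,T=cam("wrist")
for z in (.055,): print(axis_fit("wrist",K,T,"mandrel_208_mid",z)); 
print(place_of("wrist","mandrel_208_mid")[:1], [ray(K,T,*p["position"],.052).round(4) for p in place_of("wrist","mandrel_208_mid")])
print(go(.4344,.1723,.15,58.4),go(.5433,.1051,.15,58.4),go(.5978,.0715,.15,58.4))
E
```

```text
19.0 [ 0.4127 -0.2606  0.1694] [1.7975e+02 6.0000e-02 6.7180e+01] F [ 0.6  0.6 -0.1] op 0.047 0.0
(0.77, array([ 410.8, -259.4]), array([ 25.4, 210.7]), np.float64(67.0))
[{'position': [190.0, 248.4], 'p': 0.82}] [array([ 0.4095, -0.2588,  0.052 ])]
('turn', array([-0.0003, -0.    ,  0.0488]), 'shift', array([12.66, -6.88,  0.54])) ('turn', array([-0.0003, -0.    ,  0.0488]), 'shift', array([12.66, -2.62,  0.54])) ('turn', array([-0.0003, -0.    ,  0.0488]), 'shift', array([12.66, -0.49,  0.54]))
```

The 208 sits at (0.4108, -0.2594), 67.0°, as intended. Next is the 176.

Emit:
{"op": "step_arm", "data": {
  "series": [
    {"claw": 0.55, "dx": 0, "dy": 0, "dz": 0, "ax": 0, "ay": 0, "az": 0.0488},
    {"claw": 0.55, "dx": 0.5, "dy": 0, "dz": 0, "ax": 0, "ay": 0, "az": 0},
    {"claw": 0.55, "dx": 1, "dy": -0.04, "dz": 0, "ax": 0, "ay": 0, "az": 0},
    {"claw": 0.55, "dx": 1, "dy": -0.04, "dz": 0, "ax": 0, "ay": 0, "az": 0},
    {"claw": 0.55, "dx": 1, "dy": -0.04, "dz": 0, "ax": 0, "ay": 0, "az": 0}
  ]
}}

```text
time_s: 19.82
ee_pos: [0.464, -0.1668, 0.1662]
orientation: [-3.141, 0.0, 1.023]
contact_force: [0.3, 0.1, 0.0]
opening: 0.0469
finger_force: 0.0
```

Emit:
{"op": "step_arm", "data": {
  "series": [
    {"claw": 0.55, "dx": 1, "dy": -0.04, "dz": 0, "ax": 0, "ay": 0, "az": 0},
    {"claw": 0.55, "dx": 1, "dy": -0.04, "dz": 0, "ax": 0, "ay": 0, "az": 0},
    {"claw": 0.55, "dx": 1, "dy": -0.04, "dz": 0, "ax": 0, "ay": 0, "az": 0},
    {"claw": 0.55, "dx": 1, "dy": -0.04, "dz": 0, "ax": 0, "ay": 0, "az": 0},
    {"claw": 0.55, "dx": 1, "dy": -0.04, "dz": 0, "ax": 0, "ay": 0, "az": 0}
  ]
}}

```text
time_s: 20.45
ee_pos: [0.5373, -0.0358, 0.1661]
orientation: [-3.141, 0.0, 1.023]
contact_force: [0.4, -0.0, 0.1]
opening: 0.0469
finger_force: 0.0
```

Emit:
{"op": "step_arm", "data": {
  "series": [
    {"claw": 0.55, "dx": 1, "dy": -0.04, "dz": 0, "ax": 0, "ay": 0, "az": 0},
    {"claw": 0.55, "dx": 1, "dy": -0.04, "dz": 0, "ax": 0, "ay": 0, "az": 0},
    {"claw": 0.55, "dx": 1, "dy": -0.04, "dz": 0.5, "ax": 0, "ay": 0, "az": 0},
    {"claw": 0.55, "dx": 1, "dy": -0.04, "dz": 0.5, "ax": 0, "ay": 0, "az": 0},
    {"claw": 0.55, "dx": 0.16, "dy": 0, "dz": 0, "ax": 0, "ay": 0, "az": 0}
  ]
}}

```text
time_s: 21.08
ee_pos: [0.598, 0.0734, 0.135]
orientation: [-3.139, 0.001, 1.024]
contact_force: [-0.3, 0.4, 0.4]
opening: 0.0467
finger_force: 0.0
```

```bash
python3 - <<'E'
from h import *
pose(); im,K,T=cam("wrist"); print(axis_fit("wrist",K,T,"mandrel_176_mid",.056)); print([(p["p"],ray(K,T,*p["position"],.053).round(4)) for p in place_of("wrist","mandrel_176_mid")])
print(go(.5978,.0715,.046,58.4))
E
```

```text
21.07 [0.598  0.0734 0.135 ] [-1.7988e+02  7.0000e-02  5.8680e+01] F [-0.3  0.4  0.4] op 0.0467 0.0
(0.62, array([597.5,  70.2]), array([ 22.3, 180. ]), np.float64(58.2))
[(0.87, array([0.598 , 0.0712, 0.053 ]))]
('turn', array([-0.0002,  0.0002,  0.0006]), 'shift', array([ 0.  , -0.01,  3.02]))
```

Emit:
{"op": "step_arm", "data": {
  "series": [
    {"claw": 0.55, "dx": 0, "dy": 0, "dz": 0.8, "ax": 0, "ay": 0, "az": 0},
    {"claw": 0.55, "dx": 0, "dy": 0, "dz": 0.9, "ax": 0, "ay": 0, "az": 0},
    {"claw": 0.55, "dx": 0, "dy": 0, "dz": 0.8, "ax": 0, "ay": 0, "az": 0},
    {"claw": 0.55, "dx": 0, "dy": 0, "dz": 0.45, "ax": 0, "ay": 0, "az": 0},
    {"claw": 0.55, "dx": 0, "dy": 0, "dz": 0, "ax": 0, "ay": 0, "az": 0}
  ]
}}

```text
time_s: 21.85
ee_pos: [0.5979, 0.0707, 0.0479]
orientation: [-3.141, 0.001, 1.019]
contact_force: [-0.6, 0.1, -0.0]
opening: 0.0467
finger_force: 0.0
```

Emit:
{"op": "step_arm", "data": {
  "series": [
    {"claw": 0.1, "dx": 0, "dy": 0, "dz": 0, "ax": 0, "ay": 0, "az": 0},
    {"claw": 0.1, "dx": 0, "dy": 0, "dz": 0, "ax": 0, "ay": 0, "az": 0},
    {"claw": 0.1, "dx": 0, "dy": 0, "dz": 0, "ax": 0, "ay": 0, "az": 0},
    {"claw": 0.1, "dx": 0, "dy": 0, "dz": 0, "ax": 0, "ay": 0, "az": 0},
    {"claw": 0.1, "dx": 0, "dy": 0, "dz": 0, "ax": 0, "ay": 0, "az": 0}
  ],
  "grip_force": 60
}}

```text
time_s: 22.48
ee_pos: [0.5974, 0.0718, 0.0492]
orientation: [-3.14, 0.0, 1.019]
contact_force: [-8.6, 6.2, 9.1]
opening: 0.0205
finger_force: 58.2
```

Emit:
{"op": "step_arm", "data": {
  "series": [
    {"claw": 0.1, "dx": 0, "dy": 0, "dz": -0.3, "ax": 0, "ay": 0, "az": 0},
    {"claw": 0.1, "dx": 0, "dy": 0, "dz": -0.7, "ax": 0, "ay": 0, "az": 0},
    {"claw": 0.1, "dx": 0, "dy": 0, "dz": -1, "ax": 0, "ay": 0, "az": 0},
    {"claw": 0.1, "dx": 0, "dy": 0, "dz": -1, "ax": 0, "ay": 0, "az": 0},
    {"claw": 0.1, "dx": 0, "dy": 0, "dz": -0.6, "ax": 0, "ay": 0, "az": 0}
  ]
}}

```text
time_s: 23.1
ee_pos: [0.5991, 0.0711, 0.1584]
orientation: [3.14, -0.001, 1.019]
contact_force: [0.5, 0.1, -4.5]
opening: 0.0201
finger_force: 59.1
```

```bash
python3 - <<'E'
from h import *
pose(); print(go(.4685,-.2840,.15,66.93))
E
```

```text
23.1 [0.5991 0.0711 0.1584] [ 1.7988e+02 -8.0000e-02  5.8400e+01] F [ 0.5  0.1 -4.5] op 0.0201 59.08846914768219
('turn', array([ 0.0007, -0.0004, -0.0474]), 'shift', array([-12.6 ,   0.63,   0.28]))
```

Emit:
{"op": "step_arm", "data": {
  "series": [
    {"claw": 0.1, "dx": 0, "dy": 0, "dz": 0, "ax": 0, "ay": 0, "az": -0.0474},
    {"claw": 0.1, "dx": -0.5, "dy": 0.05, "dz": 0, "ax": 0, "ay": 0, "az": 0},
    {"claw": 0.1, "dx": -0.9, "dy": 0.05, "dz": 0, "ax": 0, "ay": 0, "az": 0},
    {"claw": 0.1, "dx": -1, "dy": 0.05, "dz": 0, "ax": 0, "ay": 0, "az": 0},
    {"claw": 0.1, "dx": -1, "dy": 0.05, "dz": 0, "ax": 0, "ay": 0, "az": 0}
  ]
}}

```text
time_s: 23.72
ee_pos: [0.5629, -0.0265, 0.1559]
orientation: [-3.141, 0.0, 1.165]
contact_force: [-0.2, -0.1, -4.3]
opening: 0.0201
finger_force: 59.1
```

Emit:
{"op": "step_arm", "data": {
  "series": [
    {"claw": 0.1, "dx": -1, "dy": 0.05, "dz": 0, "ax": 0, "ay": 0, "az": 0},
    {"claw": 0.1, "dx": -1, "dy": 0.05, "dz": 0, "ax": 0, "ay": 0, "az": 0},
    {"claw": 0.1, "dx": -1, "dy": 0.05, "dz": 0, "ax": 0, "ay": 0, "az": 0},
    {"claw": 0.1, "dx": -1, "dy": 0.05, "dz": 0, "ax": 0, "ay": 0, "az": 0},
    {"claw": 0.1, "dx": -1, "dy": 0.05, "dz": 0, "ax": 0, "ay": 0, "az": 0}
  ]
}}

```text
time_s: 24.35
ee_pos: [0.5109, -0.1674, 0.156]
orientation: [-3.141, 0.0, 1.165]
contact_force: [0.3, -0.1, -3.2]
opening: 0.0203
finger_force: 59.1
```

Emit:
{"op": "step_arm", "data": {
  "series": [
    {"claw": 0.1, "dx": -1, "dy": 0.05, "dz": 0, "ax": 0, "ay": 0, "az": 0},
    {"claw": 0.1, "dx": -1, "dy": 0.05, "dz": 0, "ax": 0, "ay": 0, "az": 0},
    {"claw": 0.1, "dx": -1, "dy": 0.05, "dz": 0, "ax": 0, "ay": 0, "az": 0},
    {"claw": 0.1, "dx": -0.8, "dy": 0, "dz": 0, "ax": 0, "ay": 0, "az": 0},
    {"claw": 0.1, "dx": -0.4, "dy": 0, "dz": 0, "ax": 0, "ay": 0, "az": 0}
  ]
}}

```text
time_s: 24.98
ee_pos: [0.4656, -0.2848, 0.156]
orientation: [-3.141, 0.0, 1.164]
contact_force: [-0.1, 0.0, -4.0]
opening: 0.0202
finger_force: 59.1
```

Emit:
{"op": "step_arm", "data": {
  "series": [
    {"claw": 0.1, "dx": 0, "dy": 0, "dz": 0.6, "ax": 0, "ay": 0, "az": 0},
    {"claw": 0.1, "dx": 0, "dy": 0, "dz": 0.8, "ax": 0, "ay": 0, "az": 0},
    {"claw": 0.1, "dx": 0, "dy": 0, "dz": 0, "ax": 0, "ay": 0, "az": 0},
    {"claw": 0.1, "dx": 0, "dy": 0, "dz": 0, "ax": 0, "ay": 0, "az": 0},
    {"claw": 0.1, "dx": 0, "dy": 0, "dz": 0, "ax": 0, "ay": 0, "az": 0}
  ]
}}

```text
time_s: 25.6
ee_pos: [0.4673, -0.2839, 0.1151]
orientation: [3.14, 0.0, 1.168]
contact_force: [-0.1, 0.2, -3.3]
opening: 0.0204
finger_force: 59.1
```

```bash
python3 - <<'E'
from h import *
pose(); im,K,T=cam("wrist"); save(cv2.resize(im,(640,480)),"w7.png"); print(go(.4685,-.2840,.052,66.93))
E
```

```text
25.6 [ 0.4673 -0.2839  0.1151] [1.7993e+02 1.0000e-02 6.6920e+01] F [-0.1  0.2 -3.3] op 0.0204 59.12227213382721
('turn', array([ 0.0004,  0.0001, -0.0001]), 'shift', array([0.01, 0.04, 2.1 ]))
```

View pics/w7.png

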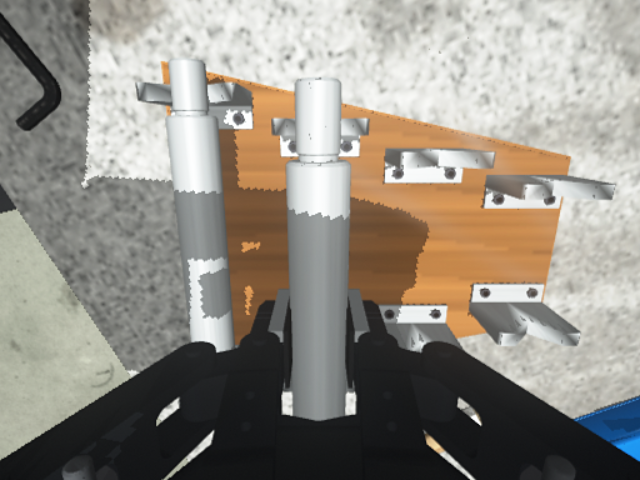

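The 208 lies in its vees (far end at (188,90)), and the 176 is lined up over its plate at (320,135). Lowering.

Emit:
{"op": "step_arm", "data": {
  "series": [
    {"claw": 0.1, "dx": 0, "dy": 0, "dz": 0.6, "ax": 0, "ay": 0, "az": 0},
    {"claw": 0.1, "dx": 0, "dy": 0, "dz": 0.8, "ax": 0, "ay": 0, "az": 0},
    {"claw": 0.1, "dx": 0, "dy": 0, "dz": 0.5, "ax": 0, "ay": 0, "az": 0},
    {"claw": 0.1, "dx": 0, "dy": 0, "dz": 0.1, "ax": 0, "ay": 0, "az": 0},
    {"claw": 0.1, "dx": 0, "dy": 0, "dz": 0.05, "ax": 0, "ay": 0, "az": 0}
  ]
}}

```text
time_s: 26.28
ee_pos: [0.4671, -0.2838, 0.0531]
orientation: [3.141, 0.0, 1.168]
contact_force: [0.6, 0.2, -3.6]
opening: 0.02
finger_force: 59.3
```

Emit:
{"op": "step_arm", "data": {
  "series": [
    {"claw": 0.1, "dx": 0, "dy": 0, "dz": 0, "ax": 0, "ay": 0, "az": 0},
    {"claw": 0.1, "dx": 0, "dy": 0, "dz": 0.05, "ax": 0, "ay": 0, "az": 0},
    {"claw": 0.1, "dx": 0, "dy": 0, "dz": 0, "ax": 0, "ay": 0, "az": 0},
    {"claw": 0.1, "dx": 0, "dy": 0, "dz": 0, "ax": 0, "ay": 0, "az": 0},
    {"claw": 0.1, "dx": 0, "dy": 0, "dz": 0, "ax": 0, "ay": 0, "az": 0}
  ]
}}

```text
time_s: 26.9
ee_pos: [0.4668, -0.2837, 0.0512]
orientation: [3.142, 0.0, 1.168]
contact_force: [0.0, -0.0, -2.6]
opening: 0.0204
finger_force: 59.3
```

Emit:
{"op": "step_arm", "data": {
  "series": [
    {"claw": 0.1, "dx": 0, "dy": 0, "dz": 0.06, "ax": 0, "ay": 0, "az": 0},
    {"claw": 0.1, "dx": 0, "dy": 0, "dz": 0, "ax": 0, "ay": 0, "az": 0},
    {"claw": 0.1, "dx": 0, "dy": 0, "dz": 0, "ax": 0, "ay": 0, "az": 0},
    {"claw": 0.1, "dx": 0, "dy": 0, "dz": 0, "ax": 0, "ay": 0, "az": 0},
    {"claw": 0.1, "dx": 0, "dy": 0, "dz": 0, "ax": 0, "ay": 0, "az": 0}
  ]
}}

```text
time_s: 27.52
ee_pos: [0.4668, -0.2837, 0.0494]
orientation: [3.142, 0.0, 1.168]
contact_force: [1.1, -0.4, -3.2]
opening: 0.0202
finger_force: 59.3
```

Emit:
{"op": "step_arm", "data": {
  "series": [
    {"claw": 0.1, "dx": 0, "dy": 0, "dz": 0.05, "ax": 0, "ay": 0, "az": 0},
    {"claw": 0.1, "dx": 0, "dy": 0, "dz": 0, "ax": 0, "ay": 0, "az": 0},
    {"claw": 0.1, "dx": 0, "dy": 0, "dz": 0, "ax": 0, "ay": 0, "az": 0},
    {"claw": 0.1, "dx": 0, "dy": 0, "dz": 0, "ax": 0, "ay": 0, "az": 0},
    {"claw": 0.1, "dx": 0, "dy": 0, "dz": 0, "ax": 0, "ay": 0, "az": 0}
  ]
}}

```text
time_s: 28.15
ee_pos: [0.4676, -0.2841, 0.0482]
orientation: [3.14, 0.0, 1.168]
contact_force: [5.9, -1.3, 3.0]
opening: 0.0204
finger_force: 60.0
```

Emit:
{"op": "step_arm", "data": {
  "series": [
    {"claw": 0.1, "dx": 0, "dy": 0.02, "dz": 0.04, "ax": 0, "ay": 0, "az": 0},
    {"claw": 0.1, "dx": 0, "dy": 0, "dz": 0, "ax": 0, "ay": 0, "az": 0},
    {"claw": 0.1, "dx": 0, "dy": 0, "dz": 0, "ax": 0, "ay": 0, "az": 0},
    {"claw": 0.1, "dx": 0, "dy": 0, "dz": 0, "ax": 0, "ay": 0, "az": 0},
    {"claw": 0.1, "dx": 0, "dy": 0, "dz": 0, "ax": 0, "ay": 0, "az": 0}
  ]
}}

```text
time_s: 28.78
ee_pos: [0.468, -0.2843, 0.0476]
orientation: [3.14, 0.0, 1.168]
contact_force: [1.8, 0.5, 17.9]
opening: 0.0204
finger_force: 61.6
```

Emit:
{"op": "step_arm", "data": {
  "series": [
    {"claw": 0.3, "dx": 0, "dy": 0, "dz": 0, "ax": 0, "ay": 0, "az": 0},
    {"claw": 0.48, "dx": 0, "dy": 0, "dz": 0, "ax": 0, "ay": 0, "az": 0},
    {"claw": 0.5, "dx": 0, "dy": 0, "dz": 0, "ax": 0, "ay": 0, "az": 0},
    {"claw": 0.5, "dx": 0, "dy": 0, "dz": 0, "ax": 0, "ay": 0, "az": 0},
    {"claw": 0.5, "dx": 0, "dy": 0, "dz": -0.4, "ax": 0, "ay": 0, "az": 0}
  ]
}}

```text
time_s: 29.4
ee_pos: [0.4668, -0.2835, 0.0584]
orientation: [-3.14, -0.0, 1.168]
contact_force: [0.1, -0.4, 0.6]
opening: 0.0426
finger_force: 0.0
```

Emit:
{"op": "step_arm", "data": {
  "series": [
    {"claw": 0.5, "dx": 0, "dy": 0, "dz": -0.8, "ax": 0, "ay": 0, "az": 0},
    {"claw": 0.5, "dx": 0, "dy": 0, "dz": -1, "ax": 0, "ay": 0, "az": 0},
    {"claw": 0.5, "dx": 0, "dy": 0, "dz": -1, "ax": 0, "ay": 0, "az": 0},
    {"claw": 0.5, "dx": 0, "dy": 0, "dz": -0.6, "ax": 0, "ay": 0, "az": 0},
    {"claw": 0.5, "dx": 0, "dy": 0, "dz": 0, "ax": 0, "ay": 0, "az": 0}
  ]
}}

```text
time_s: 30.02
ee_pos: [0.4681, -0.2844, 0.1626]
orientation: [3.139, 0.001, 1.168]
contact_force: [0.1, 0.6, -0.8]
opening: 0.0427
finger_force: 0.0
```

```bash
python3 - <<'E'
from h import *
pose(); im,K,T=cam("wrist"); print(axis_fit("wrist",K,T,"mandrel_176_mid",.055))
print(go(.5433,.1051,.135,58.4))
E
```

```text
30.02 [ 0.4681 -0.2844  0.1626] [1.7982e+02 4.0000e-02 6.6930e+01] F [ 0.1  0.6 -0.8] op 0.0427 0.0
(0.58, array([ 468.7, -286. ]), array([ 22.1, 179.9]), np.float64(66.9))
('turn', array([0.0001, 0.    , 0.0474]), 'shift', array([12.37, -4.63,  0.86]))
```

The 176 is seated. Next the 112.

Emit:
{"op": "step_arm", "data": {
  "series": [
    {"claw": 0.5, "dx": 0, "dy": 0, "dz": 0, "ax": 0, "ay": 0, "az": 0.0474},
    {"claw": 0.5, "dx": 0.47, "dy": -0.13, "dz": 0, "ax": 0, "ay": 0, "az": 0},
    {"claw": 0.5, "dx": 1, "dy": -0.4, "dz": 0, "ax": 0, "ay": 0, "az": 0},
    {"claw": 0.5, "dx": 1, "dy": -0.4, "dz": 0, "ax": 0, "ay": 0, "az": 0},
    {"claw": 0.5, "dx": 1, "dy": -0.4, "dz": 0, "ax": 0, "ay": 0, "az": 0}
  ]
}}

```text
time_s: 30.75
ee_pos: [0.4877, -0.1724, 0.1602]
orientation: [-3.14, 0.0, 1.023]
contact_force: [0.0, -0.7, -0.3]
opening: 0.0423
finger_force: 0.0
```

Emit:
{"op": "step_arm", "data": {
  "series": [
    {"claw": 0.5, "dx": 1, "dy": -0.4, "dz": 0, "ax": 0, "ay": 0, "az": 0},
    {"claw": 0.5, "dx": 1, "dy": -0.4, "dz": 0, "ax": 0, "ay": 0, "az": 0},
    {"claw": 0.5, "dx": 1, "dy": -0.4, "dz": 0, "ax": 0, "ay": 0, "az": 0},
    {"claw": 0.5, "dx": 1, "dy": -0.4, "dz": 0, "ax": 0, "ay": 0, "az": 0},
    {"claw": 0.5, "dx": 1, "dy": -0.4, "dz": 0, "ax": 0, "ay": 0, "az": 0}
  ]
}}

```text
time_s: 31.38
ee_pos: [0.515, -0.0132, 0.1602]
orientation: [-3.141, 0.0, 1.023]
contact_force: [0.2, 0.0, 0.4]
opening: 0.0426
finger_force: 0.0
```

Emit:
{"op": "step_arm", "data": {
  "series": [
    {"claw": 0.5, "dx": 1, "dy": -0.4, "dz": 0, "ax": 0, "ay": 0, "az": 0},
    {"claw": 0.5, "dx": 1, "dy": -0.4, "dz": 0, "ax": 0, "ay": 0, "az": 0},
    {"claw": 0.5, "dx": 1, "dy": -0.4, "dz": 0.5, "ax": 0, "ay": 0, "az": 0},
    {"claw": 0.5, "dx": 0.6, "dy": -0.1, "dz": 0.36, "ax": 0, "ay": 0, "az": 0},
    {"claw": 0.5, "dx": 0.3, "dy": 0, "dz": 0, "ax": 0, "ay": 0, "az": 0}
  ]
}}

```text
time_s: 32.0
ee_pos: [0.543, 0.1059, 0.1338]
orientation: [-3.14, 0.001, 1.022]
contact_force: [0.4, 0.0, 0.3]
opening: 0.0432
finger_force: 0.0
```

```bash
python3 - <<'E'
from h import *
pose(); im,K,T=cam("wrist"); print(axis_fit("wrist",K,T,"mandrel_112_mid",.052)); print([(p["p"],ray(K,T,*p["position"],.05).round(4)) for p in place_of("wrist","mandrel_112_mid")])
print(go(.5433,.1051,.045,58.4))
E
```

```text
32.0 [0.543  0.1059 0.1338] [-1.7991e+02  8.0000e-02  5.8550e+01] F [0.4 0.  0.3] op 0.0432 0.0
(0.92, array([543.4, 104.4]), array([ 16.1, 113.7]), np.float64(58.0))
[(0.76, array([0.5468, 0.1057, 0.05  ]))]
('turn', array([0.    , 0.    , 0.0002]), 'shift', array([ 0.  , -0.02,  3.  ]))
```

Emit:
{"op": "step_arm", "data": {
  "series": [
    {"claw": 0.5, "dx": 0, "dy": 0, "dz": 0.8, "ax": 0, "ay": 0, "az": 0},
    {"claw": 0.5, "dx": 0, "dy": 0, "dz": 0.9, "ax": 0, "ay": 0, "az": 0},
    {"claw": 0.5, "dx": 0, "dy": 0, "dz": 0.8, "ax": 0, "ay": 0, "az": 0},
    {"claw": 0.5, "dx": 0, "dy": 0, "dz": 0.45, "ax": 0, "ay": 0, "az": 0},
    {"claw": 0.5, "dx": 0, "dy": 0, "dz": 0, "ax": 0, "ay": 0, "az": 0}
  ]
}}

```text
time_s: 32.78
ee_pos: [0.5432, 0.1044, 0.0461]
orientation: [-3.141, 0.001, 1.019]
contact_force: [-0.2, 0.2, 0.1]
opening: 0.0428
finger_force: 0.0
```

Emit:
{"op": "step_arm", "data": {
  "series": [
    {"claw": 0.1, "dx": 0, "dy": 0, "dz": 0, "ax": 0, "ay": 0, "az": 0},
    {"claw": 0.1, "dx": 0, "dy": 0, "dz": 0, "ax": 0, "ay": 0, "az": 0},
    {"claw": 0.1, "dx": 0, "dy": 0, "dz": 0, "ax": 0, "ay": 0, "az": 0},
    {"claw": 0.1, "dx": 0, "dy": 0, "dz": 0, "ax": 0, "ay": 0, "az": 0},
    {"claw": 0.1, "dx": 0, "dy": 0, "dz": 0, "ax": 0, "ay": 0, "az": 0}
  ],
  "grip_force": 40
}}

```text
time_s: 33.4
ee_pos: [0.5429, 0.1052, 0.0473]
orientation: [-3.141, 0.0, 1.019]
contact_force: [-6.7, 4.2, 7.3]
opening: 0.0144
finger_force: 38.8
```

Emit:
{"op": "step_arm", "data": {
  "series": [
    {"claw": 0.1, "dx": 0, "dy": 0, "dz": -0.3, "ax": 0, "ay": 0, "az": 0},
    {"claw": 0.1, "dx": 0, "dy": 0, "dz": -0.7, "ax": 0, "ay": 0, "az": 0},
    {"claw": 0.1, "dx": 0, "dy": 0, "dz": -1, "ax": 0, "ay": 0, "az": 0},
    {"claw": 0.1, "dx": 0, "dy": 0, "dz": -1, "ax": 0, "ay": 0, "az": 0},
    {"claw": 0.1, "dx": 0, "dy": 0, "dz": -0.6, "ax": 0, "ay": 0, "az": 0}
  ]
}}

```text
time_s: 34.02
ee_pos: [0.5444, 0.105, 0.1569]
orientation: [3.139, -0.002, 1.019]
contact_force: [0.5, 0.4, -1.3]
opening: 0.0149
finger_force: 39.1
```

```bash
python3 - <<'E'
from h import *
pose(); print(go(.5870,-.3350,.115,66.93))
E
```

```text
34.02 [0.5444 0.105  0.1569] [ 1.7987e+02 -1.0000e-01  5.8400e+01] F [ 0.5  0.4 -1.3] op 0.0149 39.14790093898773
('turn', array([ 0.0008, -0.0005, -0.0474]), 'shift', array([-12.94,   7.05,   1.4 ]))
```

Emit:
{"op": "step_arm", "data": {
  "series": [
    {"claw": 0.1, "dx": 0, "dy": 0, "dz": 0, "ax": 0, "ay": 0, "az": -0.0474},
    {"claw": 0.1, "dx": -0.54, "dy": 0.3, "dz": 0, "ax": 0, "ay": 0, "az": 0},
    {"claw": 0.1, "dx": -1, "dy": 0.55, "dz": 0, "ax": 0, "ay": 0, "az": 0},
    {"claw": 0.1, "dx": -1, "dy": 0.55, "dz": 0, "ax": 0, "ay": 0, "az": 0},
    {"claw": 0.1, "dx": -1, "dy": 0.55, "dz": 0, "ax": 0, "ay": 0, "az": 0}
  ]
}}

```text
time_s: 34.65
ee_pos: [0.5557, -0.0177, 0.1547]
orientation: [3.141, 0.0, 1.165]
contact_force: [0.7, -0.3, -1.4]
opening: 0.0147
finger_force: 39.2
```

Emit:
{"op": "step_arm", "data": {
  "series": [
    {"claw": 0.1, "dx": -1, "dy": 0.55, "dz": 0, "ax": 0, "ay": 0, "az": 0},
    {"claw": 0.1, "dx": -1, "dy": 0.55, "dz": 0, "ax": 0, "ay": 0, "az": 0},
    {"claw": 0.1, "dx": -1, "dy": 0.55, "dz": 0, "ax": 0, "ay": 0, "az": 0},
    {"claw": 0.1, "dx": -1, "dy": 0.55, "dz": 0, "ax": 0, "ay": 0, "az": 0},
    {"claw": 0.1, "dx": -1, "dy": 0.55, "dz": 0, "ax": 0, "ay": 0, "az": 0}
  ]
}}

```text
time_s: 35.28
ee_pos: [0.5725, -0.1882, 0.1547]
orientation: [3.141, 0.0, 1.164]
contact_force: [1.6, -0.4, -1.1]
opening: 0.0144
finger_force: 39.2
```

Emit:
{"op": "step_arm", "data": {
  "series": [
    {"claw": 0.1, "dx": -1, "dy": 0.55, "dz": 0, "ax": 0, "ay": 0, "az": 0},
    {"claw": 0.1, "dx": -1, "dy": 0.55, "dz": 0, "ax": 0, "ay": 0, "az": 0},
    {"claw": 0.1, "dx": -1, "dy": 0.5, "dz": 0, "ax": 0, "ay": 0, "az": 0},
    {"claw": 0.1, "dx": -0.8, "dy": 0.2, "dz": 0, "ax": 0, "ay": 0, "az": 0},
    {"claw": 0.1, "dx": -0.6, "dy": 0, "dz": 0, "ax": 0, "ay": 0, "az": 0}
  ]
}}

```text
time_s: 35.9
ee_pos: [0.57, -0.33, 0.1543]
orientation: [-3.141, 0.0, 1.166]
contact_force: [0.0, -0.6, -1.0]
opening: 0.0147
finger_force: 39.2
```

Emit:
{"op": "step_arm", "data": {
  "series": [
    {"claw": 0.1, "dx": 0, "dy": 0, "dz": 0.6, "ax": 0, "ay": 0, "az": 0},
    {"claw": 0.1, "dx": 0, "dy": 0, "dz": 0.8, "ax": 0, "ay": 0, "az": 0},
    {"claw": 0.1, "dx": 0, "dy": 0, "dz": 0, "ax": 0, "ay": 0, "az": 0},
    {"claw": 0.1, "dx": 0, "dy": 0, "dz": 0, "ax": 0, "ay": 0, "az": 0},
    {"claw": 0.1, "dx": 0, "dy": 0, "dz": 0, "ax": 0, "ay": 0, "az": 0}
  ]
}}

```text
time_s: 36.52
ee_pos: [0.5713, -0.3285, 0.1132]
orientation: [3.14, 0.0, 1.168]
contact_force: [0.5, -0.3, -1.6]
opening: 0.0144
finger_force: 39.2
```

```bash
python3 - <<'E'
from h import *
pose(); im,K,T=cam("wrist"); save(cv2.resize(im,(640,480)),"w8.png"); print(go(.5862,-.3345,.056,66.93))
E
```

```text
36.52 [ 0.5713 -0.3285  0.1132] [1.7994e+02 1.0000e-02 6.6950e+01] F [ 0.5 -0.3 -1.6] op 0.0144 39.18883681297302
('turn', array([0.0004, 0.0001, 0.0001]), 'shift', array([0.01, 0.53, 1.91]))
```

View pics/w8.png

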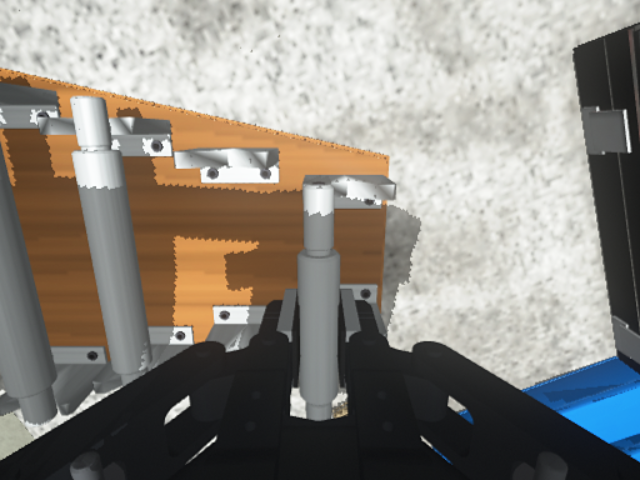

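The 112 is still about 16 mm short of its plate (vee centre near column 350, shaft at 318), which matches the computed 0.53 shift. I'll shift it, then lower.

Emit:
{"op": "step_arm", "data": {
  "series": [
    {"claw": 0.1, "dx": 0, "dy": 0.3, "dz": 0, "ax": 0, "ay": 0, "az": 0},
    {"claw": 0.1, "dx": 0, "dy": 0.23, "dz": 0.3, "ax": 0, "ay": 0, "az": 0},
    {"claw": 0.1, "dx": 0, "dy": 0, "dz": 0.8, "ax": 0, "ay": 0, "az": 0},
    {"claw": 0.1, "dx": 0, "dy": 0, "dz": 0.6, "ax": 0, "ay": 0, "az": 0},
    {"claw": 0.1, "dx": 0, "dy": 0, "dz": 0.15, "ax": 0, "ay": 0, "az": 0}
  ]
}}

```text
time_s: 37.2
ee_pos: [0.5847, -0.3344, 0.0551]
orientation: [-3.139, -0.0, 1.168]
contact_force: [0.1, 0.1, -1.8]
opening: 0.0147
finger_force: 39.2
```

Emit:
{"op": "step_arm", "data": {
  "series": [
    {"claw": 0.1, "dx": 0, "dy": 0, "dz": 0, "ax": 0, "ay": 0, "az": 0},
    {"claw": 0.1, "dx": 0, "dy": 0, "dz": 0.05, "ax": 0, "ay": 0, "az": 0},
    {"claw": 0.1, "dx": 0, "dy": 0, "dz": 0, "ax": 0, "ay": 0, "az": 0},
    {"claw": 0.1, "dx": 0, "dy": 0, "dz": 0, "ax": 0, "ay": 0, "az": 0},
    {"claw": 0.1, "dx": 0, "dy": 0, "dz": 0, "ax": 0, "ay": 0, "az": 0}
  ]
}}

```text
time_s: 37.83
ee_pos: [0.5855, -0.3349, 0.0556]
orientation: [3.141, 0.0, 1.168]
contact_force: [-0.4, 0.0, -0.9]
opening: 0.0144
finger_force: 39.2
```

Emit:
{"op": "step_arm", "data": {
  "series": [
    {"claw": 0.1, "dx": 0, "dy": 0, "dz": 0.07, "ax": 0, "ay": 0, "az": 0},
    {"claw": 0.1, "dx": 0, "dy": 0, "dz": 0, "ax": 0, "ay": 0, "az": 0},
    {"claw": 0.1, "dx": 0, "dy": 0, "dz": 0, "ax": 0, "ay": 0, "az": 0},
    {"claw": 0.1, "dx": 0, "dy": 0, "dz": 0, "ax": 0, "ay": 0, "az": 0},
    {"claw": 0.1, "dx": 0, "dy": 0, "dz": 0, "ax": 0, "ay": 0, "az": 0}
  ]
}}

```text
time_s: 38.45
ee_pos: [0.5855, -0.3348, 0.0533]
orientation: [3.142, 0.0, 1.168]
contact_force: [0.4, -0.1, -1.0]
opening: 0.0147
finger_force: 39.2
```

Emit:
{"op": "step_arm", "data": {
  "series": [
    {"claw": 0.1, "dx": 0, "dy": 0, "dz": 0.06, "ax": 0, "ay": 0, "az": 0},
    {"claw": 0.1, "dx": 0, "dy": 0, "dz": 0, "ax": 0, "ay": 0, "az": 0},
    {"claw": 0.1, "dx": 0, "dy": 0, "dz": 0, "ax": 0, "ay": 0, "az": 0},
    {"claw": 0.1, "dx": 0, "dy": 0, "dz": 0, "ax": 0, "ay": 0, "az": 0},
    {"claw": 0.1, "dx": 0, "dy": 0, "dz": 0, "ax": 0, "ay": 0, "az": 0}
  ]
}}

```text
time_s: 39.08
ee_pos: [0.5855, -0.3348, 0.0515]
orientation: [3.142, 0.0, 1.168]
contact_force: [0.5, -0.3, -1.5]
opening: 0.0143
finger_force: 39.2
```

Emit:
{"op": "step_arm", "data": {
  "series": [
    {"claw": 0.1, "dx": 0, "dy": 0, "dz": 0.05, "ax": 0, "ay": 0, "az": 0},
    {"claw": 0.1, "dx": 0, "dy": 0, "dz": 0, "ax": 0, "ay": 0, "az": 0},
    {"claw": 0.1, "dx": 0, "dy": 0, "dz": 0, "ax": 0, "ay": 0, "az": 0},
    {"claw": 0.1, "dx": 0, "dy": 0, "dz": 0, "ax": 0, "ay": 0, "az": 0},
    {"claw": 0.1, "dx": 0, "dy": 0, "dz": 0, "ax": 0, "ay": 0, "az": 0}
  ]
}}

```text
time_s: 39.7
ee_pos: [0.5856, -0.3349, 0.0502]
orientation: [3.141, 0.0, 1.168]
contact_force: [1.6, -0.7, 2.9]
opening: 0.0143
finger_force: 39.7
```

Emit:
{"op": "step_arm", "data": {
  "series": [
    {"claw": 0.1, "dx": 0, "dy": 0, "dz": 0.04, "ax": 0, "ay": 0, "az": 0},
    {"claw": 0.1, "dx": 0, "dy": 0, "dz": 0, "ax": 0, "ay": 0, "az": 0},
    {"claw": 0.1, "dx": 0, "dy": 0, "dz": 0, "ax": 0, "ay": 0, "az": 0},
    {"claw": 0.1, "dx": 0, "dy": 0, "dz": 0, "ax": 0, "ay": 0, "az": 0},
    {"claw": 0.1, "dx": 0, "dy": 0, "dz": 0, "ax": 0, "ay": 0, "az": 0}
  ]
}}

```text
time_s: 40.33
ee_pos: [0.5857, -0.335, 0.0499]
orientation: [3.141, 0.0, 1.168]
contact_force: [-3.4, 2.2, 17.0]
opening: 0.0145
finger_force: 41.1
```

Emit:
{"op": "step_arm", "data": {
  "series": [
    {"claw": 0.25, "dx": 0, "dy": 0, "dz": 0, "ax": 0, "ay": 0, "az": 0},
    {"claw": 0.4, "dx": 0, "dy": 0, "dz": 0, "ax": 0, "ay": 0, "az": 0},
    {"claw": 0.48, "dx": 0, "dy": 0, "dz": 0, "ax": 0, "ay": 0, "az": 0},
    {"claw": 0.48, "dx": 0, "dy": 0, "dz": 0, "ax": 0, "ay": 0, "az": 0},
    {"claw": 0.48, "dx": 0, "dy": 0, "dz": -0.4, "ax": 0, "ay": 0, "az": 0}
  ]
}}

```text
time_s: 40.95
ee_pos: [0.5848, -0.3345, 0.0603]
orientation: [-3.14, -0.0, 1.168]
contact_force: [-0.5, -0.2, -0.1]
opening: 0.0408
finger_force: 0.0
```

Emit:
{"op": "step_arm", "data": {
  "series": [
    {"claw": 0.48, "dx": 0, "dy": 0, "dz": -0.8, "ax": 0, "ay": 0, "az": 0},
    {"claw": 0.48, "dx": 0, "dy": 0, "dz": -1, "ax": 0, "ay": 0, "az": 0},
    {"claw": 0.48, "dx": 0, "dy": 0, "dz": -1, "ax": 0, "ay": 0, "az": 0},
    {"claw": 0.48, "dx": 0, "dy": 0, "dz": -0.6, "ax": 0, "ay": 0, "az": 0},
    {"claw": 0.48, "dx": 0, "dy": 0, "dz": 0, "ax": 0, "ay": 0, "az": 0}
  ]
}}

```text
time_s: 41.58
ee_pos: [0.5861, -0.3353, 0.1644]
orientation: [3.139, 0.0, 1.168]
contact_force: [-0.2, -0.1, -0.5]
opening: 0.041
finger_force: 0.0
```

```bash
python3 - <<'E'
from h import *
pose(); im,K,T=cam("wrist"); print(axis_fit("wrist",K,T,"mandrel_112_mid",.055))
print(go(.4344,.1723,.135,58.4))
E
```

```text
41.58 [ 0.5861 -0.3353  0.1644] [1.7986e+02 2.0000e-02 6.6920e+01] F [-0.2 -0.1 -0.5] op 0.041 0.0
(0.64, array([ 586.1, -336.2]), array([ 15.2, 113. ]), np.float64(67.1))
('turn', array([-0.0002, -0.    ,  0.0474]), 'shift', array([ 11.76, -13.13,   0.91]))
```

Emit:
{"op": "step_arm", "data": {
  "series": [
    {"claw": 0.5, "dx": 0, "dy": 0, "dz": 0, "ax": 0, "ay": 0, "az": 0.0474},
    {"claw": 0.5, "dx": 0.42, "dy": -0.46, "dz": 0, "ax": 0, "ay": 0, "az": 0},
    {"claw": 0.5, "dx": 0.84, "dy": -0.94, "dz": 0, "ax": 0, "ay": 0, "az": 0},
    {"claw": 0.5, "dx": 0.84, "dy": -0.94, "dz": 0, "ax": 0, "ay": 0, "az": 0},
    {"claw": 0.5, "dx": 0.84, "dy": -0.94, "dz": 0, "ax": 0, "ay": 0, "az": 0}
  ]
}}

```text
time_s: 42.3
ee_pos: [0.5464, -0.206, 0.1619]
orientation: [-3.14, 0.0, 1.022]
contact_force: [0.8, -0.4, -0.3]
opening: 0.043
finger_force: 0.0
```

Emit:
{"op": "step_arm", "data": {
  "series": [
    {"claw": 0.5, "dx": 0.84, "dy": -0.94, "dz": 0, "ax": 0, "ay": 0, "az": 0},
    {"claw": 0.5, "dx": 0.84, "dy": -0.94, "dz": 0, "ax": 0, "ay": 0, "az": 0},
    {"claw": 0.5, "dx": 0.84, "dy": -0.94, "dz": 0, "ax": 0, "ay": 0, "az": 0},
    {"claw": 0.5, "dx": 0.84, "dy": -0.94, "dz": 0, "ax": 0, "ay": 0, "az": 0},
    {"claw": 0.5, "dx": 0.84, "dy": -0.94, "dz": 0, "ax": 0, "ay": 0, "az": 0}
  ]
}}

```text
time_s: 42.92
ee_pos: [0.4921, -0.0251, 0.1622]
orientation: [-3.14, 0.001, 1.023]
contact_force: [0.2, 0.4, 0.6]
opening: 0.0429
finger_force: 0.0
```

Emit:
{"op": "step_arm", "data": {
  "series": [
    {"claw": 0.5, "dx": 0.84, "dy": -0.94, "dz": 0, "ax": 0, "ay": 0, "az": 0},
    {"claw": 0.5, "dx": 0.84, "dy": -0.94, "dz": 0, "ax": 0, "ay": 0, "az": 0},
    {"claw": 0.5, "dx": 0.84, "dy": -0.94, "dz": 0, "ax": 0, "ay": 0, "az": 0},
    {"claw": 0.5, "dx": 0.84, "dy": -0.94, "dz": 0, "ax": 0, "ay": 0, "az": 0},
    {"claw": 0.5, "dx": 0.84, "dy": -0.94, "dz": 0, "ax": 0, "ay": 0, "az": 0}
  ]
}}

```text
time_s: 43.55
ee_pos: [0.4379, 0.1555, 0.1622]
orientation: [-3.141, 0.001, 1.023]
contact_force: [0.6, -0.5, -0.0]
opening: 0.0427
finger_force: 0.0
```

Emit:
{"op": "step_arm", "data": {
  "series": [
    {"claw": 0.5, "dx": 0.42, "dy": -0.45, "dz": 0, "ax": 0, "ay": 0, "az": 0},
    {"claw": 0.5, "dx": 0, "dy": 0, "dz": 0.4, "ax": 0, "ay": 0, "az": 0},
    {"claw": 0.5, "dx": 0, "dy": 0, "dz": 0.5, "ax": 0, "ay": 0, "az": 0},
    {"claw": 0.5, "dx": 0, "dy": 0, "dz": 0, "ax": 0, "ay": 0, "az": 0},
    {"claw": 0.5, "dx": 0, "dy": 0, "dz": 0, "ax": 0, "ay": 0, "az": 0}
  ]
}}

```text
time_s: 44.18
ee_pos: [0.4347, 0.1716, 0.1356]
orientation: [-3.141, 0.001, 1.019]
contact_force: [0.7, 0.7, -0.9]
opening: 0.0429
finger_force: 0.0
```

```bash
python3 - <<'E'
from h import *
pose(); im,K,T=cam("wrist"); print(axis_fit("wrist",K,T,"mandrel_144_mid",.054)); print([(p["p"],ray(K,T,*p["position"],.052).round(4)) for p in place_of("wrist","mandrel_144_mid")])
print(go(.4344,.1723,.046,58.4))
E
```

```text
44.17 [0.4347 0.1716 0.1356] [-1.7997e+02  3.0000e-02  5.8410e+01] F [ 0.7  0.7 -0.9] op 0.0429 0.0
(0.77, array([434. , 170.1]), array([ 18.8, 146.5]), np.float64(58.2))
[(0.57, array([0.4339, 0.1712, 0.052 ]))]
('turn', array([ 0.0001, -0.0001, -0.0001]), 'shift', array([-0.  , -0.03,  3.  ]))
```

Emit:
{"op": "step_arm", "data": {
  "series": [
    {"claw": 0.5, "dx": 0, "dy": 0, "dz": 0.8, "ax": 0, "ay": 0, "az": 0},
    {"claw": 0.5, "dx": 0, "dy": 0, "dz": 0.9, "ax": 0, "ay": 0, "az": 0},
    {"claw": 0.5, "dx": 0, "dy": 0, "dz": 0.8, "ax": 0, "ay": 0, "az": 0},
    {"claw": 0.5, "dx": 0, "dy": 0, "dz": 0.45, "ax": 0, "ay": 0, "az": 0},
    {"claw": 0.5, "dx": 0, "dy": 0, "dz": 0, "ax": 0, "ay": 0, "az": 0}
  ]
}}

```text
time_s: 44.95
ee_pos: [0.4346, 0.1719, 0.0469]
orientation: [-3.141, 0.001, 1.019]
contact_force: [0.1, -0.2, 0.3]
opening: 0.0426
finger_force: 0.0
```

Emit:
{"op": "step_arm", "data": {
  "series": [
    {"claw": 0.1, "dx": 0, "dy": 0, "dz": 0, "ax": 0, "ay": 0, "az": 0},
    {"claw": 0.1, "dx": 0, "dy": 0, "dz": 0, "ax": 0, "ay": 0, "az": 0},
    {"claw": 0.1, "dx": 0, "dy": 0, "dz": 0, "ax": 0, "ay": 0, "az": 0},
    {"claw": 0.1, "dx": 0, "dy": 0, "dz": 0, "ax": 0, "ay": 0, "az": 0},
    {"claw": 0.1, "dx": 0, "dy": 0, "dz": 0, "ax": 0, "ay": 0, "az": 0}
  ],
  "grip_force": 50
}}

```text
time_s: 45.58
ee_pos: [0.434, 0.1723, 0.0482]
orientation: [-3.141, 0.0, 1.019]
contact_force: [-9.1, 6.6, 10.2]
opening: 0.0175
finger_force: 48.5
```

Emit:
{"op": "step_arm", "data": {
  "series": [
    {"claw": 0.1, "dx": 0, "dy": 0, "dz": -0.3, "ax": 0, "ay": 0, "az": 0},
    {"claw": 0.1, "dx": 0, "dy": 0, "dz": -0.7, "ax": 0, "ay": 0, "az": 0},
    {"claw": 0.1, "dx": 0, "dy": 0, "dz": -1, "ax": 0, "ay": 0, "az": 0},
    {"claw": 0.1, "dx": 0, "dy": 0, "dz": -1, "ax": 0, "ay": 0, "az": 0},
    {"claw": 0.1, "dx": 0, "dy": 0, "dz": -0.6, "ax": 0, "ay": 0, "az": 0}
  ]
}}

```text
time_s: 46.2
ee_pos: [0.4355, 0.1722, 0.1576]
orientation: [3.14, -0.002, 1.019]
contact_force: [-0.7, 0.7, -3.6]
opening: 0.0174
finger_force: 49.2
```

```bash
python3 - <<'E'
from h import *
pose(); print(go(.5272,-.3095,.115,66.93))
E
```

```text
46.2 [0.4355 0.1722 0.1576] [ 1.799e+02 -1.100e-01  5.839e+01] F [-0.7  0.7 -3.6] op 0.0174 49.219728112220764
('turn', array([ 0.0006, -0.0006, -0.0474]), 'shift', array([-13.58,   9.1 ,   1.42]))
```

Emit:
{"op": "step_arm", "data": {
  "series": [
    {"claw": 0.1, "dx": 0, "dy": 0, "dz": 0, "ax": 0, "ay": 0, "az": -0.0474},
    {"claw": 0.1, "dx": -0.5, "dy": 0.32, "dz": 0, "ax": 0, "ay": 0, "az": 0},
    {"claw": 0.1, "dx": -0.95, "dy": 0.64, "dz": 0, "ax": 0, "ay": 0, "az": 0},
    {"claw": 0.1, "dx": -0.95, "dy": 0.64, "dz": 0, "ax": 0, "ay": 0, "az": 0},
    {"claw": 0.1, "dx": -0.95, "dy": 0.64, "dz": 0, "ax": 0, "ay": 0, "az": 0}
  ]
}}

```text
time_s: 46.82
ee_pos: [0.4577, 0.0522, 0.1562]
orientation: [3.14, -0.001, 1.168]
contact_force: [0.7, -0.5, -2.5]
opening: 0.0175
finger_force: 49.3
```

Emit:
{"op": "step_arm", "data": {
  "series": [
    {"claw": 0.1, "dx": -0.95, "dy": 0.64, "dz": 0, "ax": 0, "ay": 0, "az": 0},
    {"claw": 0.1, "dx": -0.95, "dy": 0.64, "dz": 0, "ax": 0, "ay": 0, "az": 0},
    {"claw": 0.1, "dx": -0.95, "dy": 0.64, "dz": 0, "ax": 0, "ay": 0, "az": 0},
    {"claw": 0.1, "dx": -0.95, "dy": 0.64, "dz": 0, "ax": 0, "ay": 0, "az": 0},
    {"claw": 0.1, "dx": -0.95, "dy": 0.64, "dz": 0, "ax": 0, "ay": 0, "az": 0}
  ]
}}

```text
time_s: 47.45
ee_pos: [0.4901, -0.1167, 0.1563]
orientation: [3.14, -0.0, 1.168]
contact_force: [-0.2, 0.7, -2.9]
opening: 0.0172
finger_force: 49.3
```

Emit:
{"op": "step_arm", "data": {
  "series": [
    {"claw": 0.1, "dx": -0.95, "dy": 0.64, "dz": 0, "ax": 0, "ay": 0, "az": 0},
    {"claw": 0.1, "dx": -0.95, "dy": 0.64, "dz": 0, "ax": 0, "ay": 0, "az": 0},
    {"claw": 0.1, "dx": -0.95, "dy": 0.64, "dz": 0, "ax": 0, "ay": 0, "az": 0},
    {"claw": 0.1, "dx": -0.95, "dy": 0.64, "dz": 0, "ax": 0, "ay": 0, "az": 0},
    {"claw": 0.1, "dx": -0.95, "dy": 0.64, "dz": 0, "ax": 0, "ay": 0, "az": 0}
  ]
}}

```text
time_s: 48.08
ee_pos: [0.5224, -0.2855, 0.1563]
orientation: [3.141, 0.0, 1.168]
contact_force: [-0.2, -0.3, -3.0]
opening: 0.0174
finger_force: 49.3
```

Emit:
{"op": "step_arm", "data": {
  "series": [
    {"claw": 0.1, "dx": -0.73, "dy": 0.46, "dz": 0, "ax": 0, "ay": 0, "az": 0},
    {"claw": 0.1, "dx": 0, "dy": 0, "dz": 0.5, "ax": 0, "ay": 0, "az": 0},
    {"claw": 0.1, "dx": 0, "dy": 0, "dz": 0.8, "ax": 0, "ay": 0, "az": 0},
    {"claw": 0.1, "dx": 0, "dy": 0, "dz": 0, "ax": 0, "ay": 0, "az": 0},
    {"claw": 0.1, "dx": 0, "dy": 0, "dz": 0, "ax": 0, "ay": 0, "az": 0}
  ]
}}

```text
time_s: 48.7
ee_pos: [0.5265, -0.3094, 0.117]
orientation: [3.141, 0.0, 1.168]
contact_force: [-0.0, 0.1, -2.2]
opening: 0.0175
finger_force: 49.2
```

```bash
python3 - <<'E'
from h import *
pose(); print(go(.5272,-.3095,.055,66.93))
im,K,T=cam("wrist"); save(cv2.resize(im,(640,480)),"w9.png")
E
```

```text
48.7 [ 0.5265 -0.3094  0.117 ] [179.98   0.    66.95] F [-0.   0.1 -2.2] op 0.0175 49.19988512992859
('turn', array([0.0001, 0.    , 0.0001]), 'shift', array([0.01, 0.02, 2.07]))
```

View pics/w9.png

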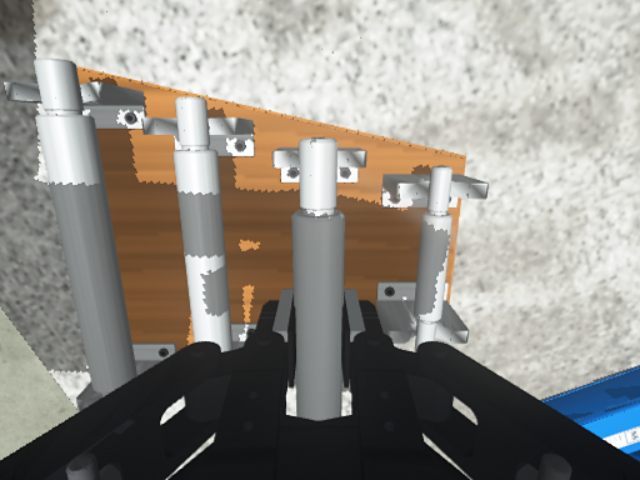

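The other three are seated at columns 58, 195 and 440, and the 144 is over its plate at (320,160). Lowering; contact is expected near z ≈ 0.047–0.049.

Emit:
{"op": "step_arm", "data": {
  "series": [
    {"claw": 0.1, "dx": 0, "dy": 0.02, "dz": 0.6, "ax": 0, "ay": 0, "az": 0},
    {"claw": 0.1, "dx": 0, "dy": 0, "dz": 0.8, "ax": 0, "ay": 0, "az": 0},
    {"claw": 0.1, "dx": 0, "dy": 0, "dz": 0.5, "ax": 0, "ay": 0, "az": 0},
    {"claw": 0.1, "dx": 0, "dy": 0, "dz": 0.2, "ax": 0, "ay": 0, "az": 0},
    {"claw": 0.1, "dx": 0, "dy": 0, "dz": 0, "ax": 0, "ay": 0, "az": 0}
  ]
}}

```text
time_s: 49.38
ee_pos: [0.5269, -0.3099, 0.053]
orientation: [-3.141, -0.0, 1.168]
contact_force: [0.1, -0.3, -2.7]
opening: 0.0171
finger_force: 49.3
```

Emit:
{"op": "step_arm", "data": {
  "series": [
    {"claw": 0.1, "dx": 0, "dy": 0, "dz": 0.08, "ax": 0, "ay": 0, "az": 0},
    {"claw": 0.1, "dx": 0, "dy": 0, "dz": 0, "ax": 0, "ay": 0, "az": 0},
    {"claw": 0.1, "dx": 0, "dy": 0, "dz": 0, "ax": 0, "ay": 0, "az": 0},
    {"claw": 0.1, "dx": 0, "dy": 0, "dz": 0, "ax": 0, "ay": 0, "az": 0},
    {"claw": 0.1, "dx": 0, "dy": 0, "dz": 0, "ax": 0, "ay": 0, "az": 0}
  ]
}}

```text
time_s: 50.0
ee_pos: [0.5269, -0.31, 0.051]
orientation: [3.142, 0.0, 1.168]
contact_force: [0.3, -0.5, -3.0]
opening: 0.0171
finger_force: 49.3
```

Emit:
{"op": "step_arm", "data": {
  "series": [
    {"claw": 0.1, "dx": 0, "dy": 0, "dz": 0.05, "ax": 0, "ay": 0, "az": 0},
    {"claw": 0.1, "dx": 0, "dy": 0, "dz": 0, "ax": 0, "ay": 0, "az": 0},
    {"claw": 0.1, "dx": 0, "dy": 0, "dz": 0, "ax": 0, "ay": 0, "az": 0},
    {"claw": 0.1, "dx": 0, "dy": 0, "dz": 0, "ax": 0, "ay": 0, "az": 0},
    {"claw": 0.1, "dx": 0, "dy": 0, "dz": 0, "ax": 0, "ay": 0, "az": 0}
  ]
}}

```text
time_s: 50.62
ee_pos: [0.5269, -0.31, 0.0494]
orientation: [-3.142, 0.0, 1.168]
contact_force: [-0.9, 0.5, -1.9]
opening: 0.0173
finger_force: 49.3
```

Emit:
{"op": "step_arm", "data": {
  "series": [
    {"claw": 0.1, "dx": 0, "dy": 0, "dz": 0.04, "ax": 0, "ay": 0, "az": 0},
    {"claw": 0.1, "dx": 0, "dy": 0, "dz": 0, "ax": 0, "ay": 0, "az": 0},
    {"claw": 0.1, "dx": 0, "dy": 0, "dz": 0, "ax": 0, "ay": 0, "az": 0},
    {"claw": 0.1, "dx": 0, "dy": 0, "dz": 0, "ax": 0, "ay": 0, "az": 0},
    {"claw": 0.1, "dx": 0, "dy": 0, "dz": 0, "ax": 0, "ay": 0, "az": 0}
  ]
}}

```text
time_s: 51.25
ee_pos: [0.5269, -0.31, 0.0488]
orientation: [3.141, 0.0, 1.168]
contact_force: [-3.7, 1.7, 10.0]
opening: 0.0176
finger_force: 50.7
```

Emit:
{"op": "step_arm", "data": {
  "series": [
    {"claw": 0.1, "dx": 0, "dy": 0, "dz": 0.03, "ax": 0, "ay": 0, "az": 0},
    {"claw": 0.1, "dx": 0, "dy": 0, "dz": 0, "ax": 0, "ay": 0, "az": 0},
    {"claw": 0.1, "dx": 0, "dy": 0, "dz": 0, "ax": 0, "ay": 0, "az": 0},
    {"claw": 0.1, "dx": 0, "dy": 0, "dz": 0, "ax": 0, "ay": 0, "az": 0},
    {"claw": 0.1, "dx": 0, "dy": 0, "dz": 0, "ax": 0, "ay": 0, "az": 0}
  ]
}}

```text
time_s: 51.88
ee_pos: [0.527, -0.31, 0.0486]
orientation: [3.141, 0.0, 1.168]
contact_force: [-7.3, 4.7, 23.3]
opening: 0.0174
finger_force: 52.0
```

Seated. Releasing, rising and checking.

Emit:
{"op": "step_arm", "data": {
  "series": [
    {"claw": 0.3, "dx": 0, "dy": 0, "dz": 0, "ax": 0, "ay": 0, "az": 0},
    {"claw": 0.45, "dx": 0, "dy": 0, "dz": 0, "ax": 0, "ay": 0, "az": 0},
    {"claw": 0.48, "dx": 0, "dy": 0, "dz": 0, "ax": 0, "ay": 0, "az": 0},
    {"claw": 0.48, "dx": 0, "dy": 0, "dz": 0, "ax": 0, "ay": 0, "az": 0},
    {"claw": 0.48, "dx": 0, "dy": 0, "dz": -0.4, "ax": 0, "ay": 0, "az": 0}
  ]
}}

```text
time_s: 52.5
ee_pos: [0.5264, -0.3096, 0.0589]
orientation: [-3.14, -0.0, 1.168]
contact_force: [0.0, -0.4, 0.7]
opening: 0.041
finger_force: 0.0
```

Emit:
{"op": "step_arm", "data": {
  "series": [
    {"claw": 0.48, "dx": 0, "dy": 0, "dz": -0.8, "ax": 0, "ay": 0, "az": 0},
    {"claw": 0.48, "dx": 0, "dy": 0, "dz": -1, "ax": 0, "ay": 0, "az": 0},
    {"claw": 0.48, "dx": 0, "dy": 0, "dz": -1, "ax": 0, "ay": 0, "az": 0},
    {"claw": 0.48, "dx": 0, "dy": 0, "dz": -1, "ax": 0, "ay": 0, "az": 0},
    {"claw": 0.48, "dx": 0, "dy": 0, "dz": -1, "ax": 0, "ay": 0, "az": 0}
  ]
}}

```text
time_s: 53.12
ee_pos: [0.5269, -0.3099, 0.2052]
orientation: [3.141, 0.0, 1.168]
contact_force: [0.2, 0.0, 0.9]
opening: 0.0408
finger_force: 0.0
```

Emit:
{"op": "step_arm", "data": {
  "series": [
    {"claw": 0.48, "dx": 0.5, "dy": 0, "dz": -0.5, "ax": 0, "ay": 0, "az": 0},
    {"claw": 0.48, "dx": 0.5, "dy": 0, "dz": 0, "ax": 0, "ay": 0, "az": 0},
    {"claw": 0.48, "dx": 0, "dy": 0, "dz": 0, "ax": 0, "ay": 0, "az": 0},
    {"claw": 0.48, "dx": 0, "dy": 0, "dz": 0, "ax": 0, "ay": 0, "az": 0},
    {"claw": 0.48, "dx": 0, "dy": 0, "dz": 0, "ax": 0, "ay": 0, "az": 0}
  ]
}}

```text
time_s: 53.75
ee_pos: [0.5383, -0.2824, 0.2175]
orientation: [-3.14, -0.0, 1.168]
contact_force: [0.4, 0.5, 0.0]
opening: 0.0407
finger_force: 0.0
```

```bash
python3 - <<'E'
from h import *
pose(); im,K,T=cam("wrist"); save(cv2.resize(im,(640,480)),"w10.png")
for n,p in ((112,(586,-334.5)),(144,(527,-309.5)),(176,(468,-284.5)),(208,(410.5,-259.5))): print(n,p,axis_fit("wrist",K,T,"mandrel_%d_mid"%n,.055))
E
```

```text
53.75 [ 0.5383 -0.2824  0.2175] [-179.93   -0.     66.92] F [0.4 0.5 0. ] op 0.0407 0.0
112 (586, -334.5) (0.89, array([ 589.1, -328.7]), array([16.2, 97.6]), np.float64(67.3))
144 (527, -309.5) (0.64, array([ 526.4, -312.1]), array([ 18.9, 144.2]), np.float64(67.0))
176 (468, -284.5) (0.63, array([ 478.2, -264.2]), array([ 22.2, 132.1]), np.float64(66.1))
208 (410.5, -259.5) (0.82, array([ 412.2, -256.1]), array([ 28.7, 202.6]), np.float64(66.9))
```

View pics/w10.png

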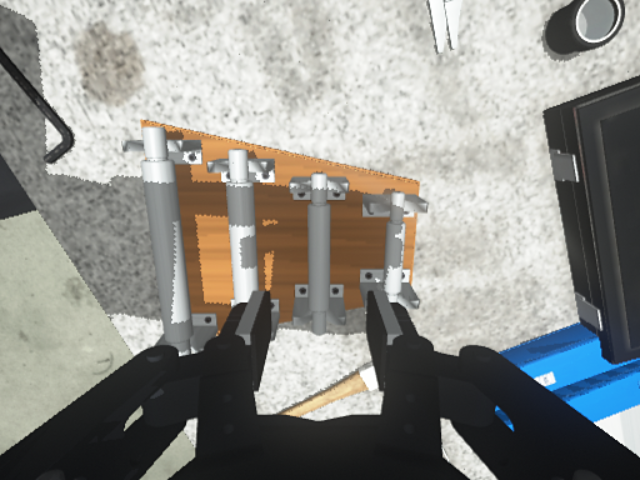

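All four lie seated in order, thin ends in the vees at (155,140), (238,160), (318,182) and (397,205), with the bodies between the plates. The gripper is clear of everything, so I'm handing in.

```bash
python3 -c "
from station import hand_in
print(hand_in())"
```

```text
the job is handed in; nothing more can be done
None
```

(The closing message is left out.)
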